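# Hold the hand probe on the marked spot of a test block

### The job

Pull the drawer of the small grey cabinet out to its stop and leave it open, then take the hand probe with the red cap out of it; the blue one stays in its socket. Hold the red probe square to the sloping face of the test block, its spring tip inside the yellow ring and pressed in lightly to about half of its travel, never hard. The program finishes while the gripper still holds the probe there; do not disturb the other parts on the table.

Things in the scene. Friction and masses are not known exactly. Their poses are not given: they have to be found in the camera images.
- drawer (a joint): slide of the drawer in m: 0 shut, 0.14 at its stop; about 1.5 N of friction, no spring, it stays where it is left. A black block in it has two sockets side by side, 90 mm apart, 60 mm behind the drawer front; only a probe's nose (1.5 mm play) and tip sit in a socket. Inside 208 mm wide, side walls up to 48 mm above the table, front up to 112 mm.
- drawer_handle (a point): middle of the drawer's straight bar handle: a dark round bar 11 mm thick, 120 mm long along the drawer's y, 90 mm above the table, 45 mm in front of the drawer front (39 mm clear behind the bar, but for a thin stem 51 mm to either side). Moves with the drawer; own x points into the cabinet (the drawer opens along -x), z up. The cabinet is grey, fixed, 240 wide, 117 high.
- red_probe_center (a point): on the axis of the red-capped hand probe, half-way up its grip. The probe has a round grey body 24 mm thick, 52 mm long, top 10 mm the red cap. Below it a steel nose 14 mm long (15 mm tapering to 10 mm) and a 6 mm thick spring tip 10 mm long. z runs from tip to cap. At the start it stands upright in a socket in the shut drawer, body underside 42 mm and top 94 mm above the table.
- red_probe_tip (a point): outermost point of the red probe's spring tip (a ball end of 3 mm radius), on the probe's axis, 50 mm below red_probe_center when not pressed; z as the probe's.
- red_probe_plunger (a joint): how far the red probe's spring tip is pressed in, m: 0 free, 0.008 at its hard end. Spring: 1 N at the start plus 0.5 N per mm, so about 3 N at half travel.
- blue_probe_center (a point): the same point of a second probe, the same but with a blue cap, in the other socket, 90 mm from the red one; to be left in its socket.
- test_block: fixed: grey metal test block, 80 x 66 x 18 mm, on a small dark sine plate (base 130 x 90 mm). Its top face slopes by 20 degrees, rising along the block's own x and facing the robot roughly; the body's z is the outward normal of that face, x runs up the slope, y along it. Origin at the lower roller of the sine plate, 20 mm above the table.
- marked_spot (a point): centre of the yellow ring (22 mm outside, 16 mm inside diameter) on the block's sloping face, on the surface, about 70 mm above the table; 45 mm along x, 8 mm along y and 38 mm along z from the origin of test_block; axes as the block's.
- flange_part: loose turned metal flange, 68 mm across, 27 mm high, bystander; origin under its centre.
- ring_gauge: loose metal ring gauge, 50 mm across, 18 mm high, bystander; origin under its centre.
Things that resemble listed ones, but are neither listed nor needed, are in the scene too. Leave any orange look-alike of the part that bears test_block alone.

How it is judged:
By the outcome, as a careful person would: the job done as asked, in the order asked, and still so for the second after the job is handed in, while the arm keeps its last pose, push and grip.
It also fails if it takes over 50 s, if anything falls off the work surface, if the arm or the gripper's body presses on something with over 40 N, if the wrist force passes 120 N, or if a joint passes its speed limit or range.

### The arm

A 6-joint arm with a two-finger parallel gripper is mounted at the origin on a cart in front of the work surface, level with it; the furniture and walls round the work are solid. World frame = base frame: x ahead of the robot, y to its left, z up, the work surface at z = 0. Lengths are in m, angles in rad, forces in N, time in s.
With the tool pointing down it reaches from about 0.35 to 0.775 m from the base axis. Payload 5.5 kg.
Tool frame: the origin (TCP) lies on the centre line of the jaws, within the pads' length; the fingertips stand 11 mm ahead of it and the grasp point (between the pads) lies 8 mm behind it; z points along the fingers, y is the direction in which the jaws open and shut (so a half turn about z gives the same grasp; the last joint's range is limited). The gripper opens to 85 mm and grips with 20 to 120 N. Pads are 22 mm wide; open, the fingers measure 114 mm over their backs; the gripper's body (76 mm by 85 mm) begins 54 mm behind the grasp point. The pads swing forward as they close: fully open they stand 13 mm farther back than shut.
Start: joints at [-1.269, 0.313, 0.046, 1.304, 0, 1.431], TCP at [0.246, -0.52, 0.242] pointing down, gripper open.
Joint ranges: [-2.76, 2.76], [-0.86, 1.69], [-1.03, 1.26], [-2.2, 2.34], [-1.47, 1.5], [-3.14, 3.14]. Speed limits (rad/s): [2.57, 2.57, 3.14, 3.14, 3.14, 3.14].

### API

Orientations are given as [roll, pitch, yaw] about the fixed x, y, z axes, in that order (R = Rz(yaw) Ry(pitch) Rx(roll)).
In Python, from rig import get_obs, snapshot, get_calibration, hand_in gives the robot as it stands. The module is installed in compiled form; this text tells all that it offers.
- The arm moves only by the shell command python3 -m creep 'ROWS' [OPENING]. ROWS is JSON, a list of rows, each an object of numbers: "tx", "ty", "tz": the shift along the tool's x, y, z in m; "yaw": the turn about the tool's z in degrees. A call has 1 to 20 rows; each row is the pose to reach, as a shift and turn from the pose measured when the call began, along the tool's axes at that moment; what a row does not reach only later rows make up. A row lasts 1/8 s, in which the tool goes at most 62.5 mm and 10.7 degrees, less where a joint would pass 70% of its speed; a pose out of reach is approached as far as the arm can. A call with a gripper value outside its range is refused whole. OPENING is the gripper's target within -1 to 1 (shut at 1, half-way at 0, fully open at -1), set as the call begins (- or left out, the last holds). The fingers move at their own pace and stop on an object; the grip force is fixed at half the most. Time passes only in rows, so rows that repeat a pose let the fingers close. It gives the time, the measured TCP pose, the force and the opening at its end, in the units of the state.
- get_obs(): the state, without advancing time (a new reading comes with each control period).
- snapshot(name): name is "scene" or "top" or "wrist"; returns the picture (384x512x3 uint8, blue, green, red); there is no depth.
- get_calibration(name): a dict with "fx", "fy", "cx", "cy" (pixels), "extrinsics" (4x4, takes a point from world to camera coordinates); the wrist camera has in their place "tool_from_camera" (4x4, takes a point from camera to tool coordinates, whose origin is the TCP and whose axes are the flange's). Camera axes: x right, y down, z forward; pixel columns grow to the right and rows downward; lengths in m; the calibration is good to about 2 mm. A picture is of the moment at which its call begins: read the wrist's pose just before it. get_calibration takes no time and is no camera call.
- hand_in(): hands the job in, once; it reports no verdict.
The state is a dict: "time_s": time; "q": joint angles; "qd": joint speeds; "effort": joint torques, N m; "ee_pos": TCP position; "orientation": TCP orientation; "force": force on the tool from outside, world axes, zero at the start; "ft_torque": the same for the moment, N m; "width": opening from 0.0 (shut) to 1.0 (fully open).
Only numpy, scipy, OpenCV 4.12 (cv2) and the standard library are available. Lean on these libraries where they do the work, as an engineer would, in place of code of your own. Each camera call takes 0.05 s, during which the arm holds its last target. There are 200 camera calls.

## Working session

There is one attempt and no reset: what is moved stays moved. The work goes in short steps, Python scripts to look and compute and a shell command to move; the robot and the scene stay as the last step left them, time stands still between calls to the robot, and variables do not carry over. Pictures are saved under pics/ and viewed, about 8 in all and at most 12, crops included, and the job is handed in when it is done.

```bash
mkdir -p pics; ls; python3 - <<'E'
from rig import *
import cv2,numpy as np
np.set_printoptions(precision=4,suppress=True)
print(get_obs())
for n in("scene","top","wrist"):
    print(n,get_calibration(n))
a=snapshot("scene");b=snapshot("top")
cv2.imwrite("pics/scene0.png",a);cv2.imwrite("pics/top0.png",b)
E
```

```text
pics
{'time_s': 0.0, 'q': array([-1.2686,  0.314 ,  0.045 ,  1.3036,  0.    ,  1.4312]), 'qd': array([ 0.0001, -0.0001, -0.0004, -0.0003,  0.0005,  0.0014]), 'effort': array([ -0.0005, -48.0633,  29.8531,   0.0193,  -0.0003,  -0.    ]), 'ee_pos': array([ 0.2457, -0.5193,  0.2414]), 'orientation': array([-3.1398, -0.0003,  0.4418]), 'force': array([-0.2258,  0.2504, -1.0682]), 'ft_torque': array([0.0344, 0.0249, 0.0655]), 'width': 0.996682975735607}
scene {'fx': 460.2642943428147, 'fy': 460.2642943428147, 'cx': 253.52072543588085, 'cy': 191.53007474263416, 'extrinsics': array([[ 0.2884,  0.9575,  0.0071, -0.339 ],
       [ 0.4762, -0.137 , -0.8686, -0.2073],
       [-0.8307,  0.2539, -0.4954,  2.0548],
       [ 0.    ,  0.    ,  0.    ,  1.    ]])}
top {'fx': 381.4428481373993, 'fy': 381.4428481373993, 'cx': 253.77023813858676, 'cy': 182.14273509303365, 'extrinsics': array([[-0.0034, -1.    , -0.0051,  0.1713],
       [-0.9968,  0.0038, -0.0798,  0.6532],
       [ 0.0799,  0.0048, -0.9968,  1.5803],
       [ 0.    ,  0.    ,  0.    ,  1.    ]])}
wrist {'fx': 319.3586926391996, 'fy': 319.3586926391996, 'cx': 254.72605624449798, 'cy': 191.27685164034807, 'tool_from_camera': array([[-0.0012, -0.9515, -0.3075,  0.0785],
       [ 1.    , -0.0013,  0.0001,  0.0003],
       [-0.0005, -0.3075,  0.9515, -0.1302],
       [ 0.    ,  0.    ,  0.    ,  1.    ]])}
```

```bash
python3 -c "
import cv2
for n in('scene0','top0'):
    a=cv2.imread(f'pics/{n}.png');cv2.imwrite(f'pics/{n}L.png',cv2.resize(a,(800,600),interpolation=cv2.INTER_CUBIC))"
```

```text
(no output)
```

View pics/scene0L.png

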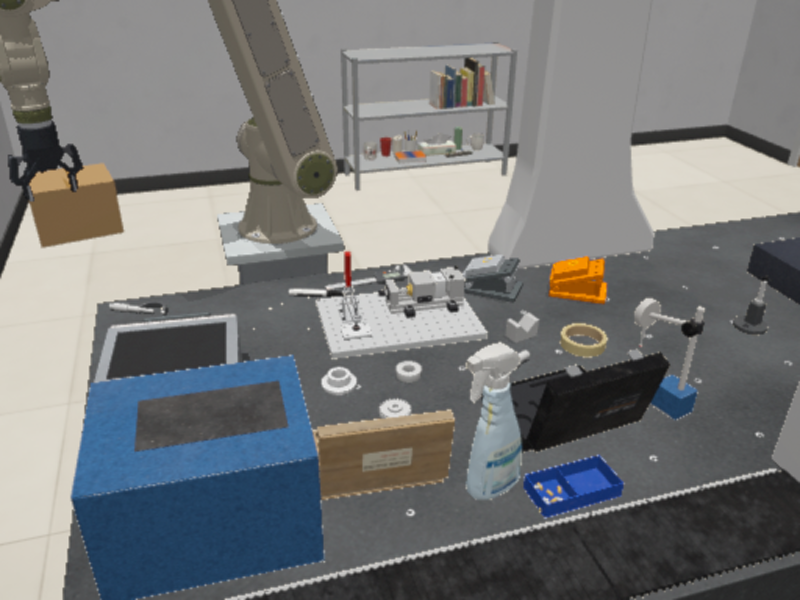

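View pics/top0L.png

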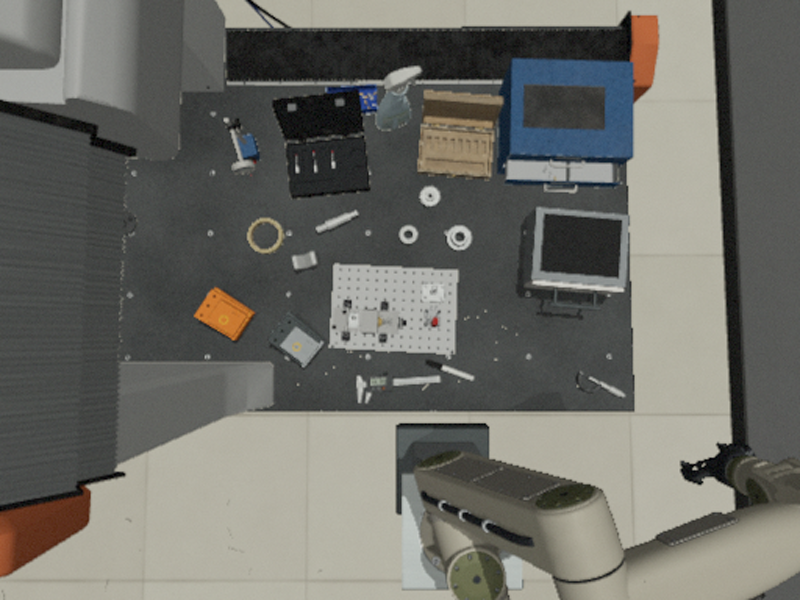

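The grey cabinet is at about (580,250), with its handle at (567,305). The blue cabinet is a different one. The grey block with the yellow ring is at (300,342), and its orange look-alike is at (225,313). Next I'll crop both to confirm and measure.

```bash
cat > h.py <<'E'
import numpy as np,cv2
from rig import *
from scipy.spatial.transform import Rotation as R
np.set_printoptions(precision=4,suppress=True)
def cam(name,obs=None):
    c=get_calibration(name)
    if name=="wrist":
        o=obs or get_obs();T=np.eye(4);T[:3,:3]=R.from_euler("xyz",o["orientation"]).as_matrix();T[:3,3]=o["ee_pos"]
        W=T@c["tool_from_camera"]
    else: W=np.linalg.inv(c["extrinsics"])
    return c,W
def ray(cw,u,v):
    c,W=cw
    d=W[:3,:3]@np.array([(u-c["cx"])/c["fx"],(v-c["cy"])/c["fy"],1.]);return W[:3,3],d
def onz(cw,u,v,z):
    p,d=ray(cw,u,v);return p+d*(z-p[2])/d[2]
def proj(cw,P):
    c,W=cw;p=np.linalg.inv(W)@np.append(P,1);return np.array([c["cx"]+c["fx"]*p[0]/p[2],c["cy"]+c["fy"]*p[1]/p[2]])
E
python3 - <<'E'
from h import *
b=cv2.imread("pics/top0.png")
A=cv2.resize(b[125:215,325:415],(500,500),interpolation=cv2.INTER_CUBIC)   # scale 5.556
B=cv2.resize(b[180:240,115:215],(500,300),interpolation=cv2.INTER_CUBIC)   # scale 5
can=np.zeros((600,800,3),np.uint8);can[:500,:400]=A[:,:400] if 0 else cv2.resize(A,(400,500))
can[:240,400:]=cv2.resize(B,(400,240))
# scene crop of both blocks
a=cv2.imread("pics/scene0.png");can[250:530,400:]=cv2.resize(a[155:204,290:360+0],(400,280),interpolation=cv2.INTER_CUBIC)
cv2.imwrite("pics/crop1.png",can)
hsv=cv2.cvtColor(b,cv2.COLOR_BGR2HSV)
m=cv2.inRange(hsv,(20,60,100),(35,255,255));m[:,:175]=0;m[:200]=0;m[:,:170]=0;m[:,215:]=0
ys,xs=np.nonzero(m);print("ring top",xs.mean(),ys.mean(),len(xs),np.ptp(xs),np.ptp(ys))
cw=cam("top");print(onz(cw,xs.mean(),ys.mean(),.07))
hs=cv2.cvtColor(a,cv2.COLOR_BGR2HSV);m=cv2.inRange(hs,(20,60,100),(35,255,255));m[:150]=0;m[200:]=0;m[:,:295]=0;m[:,340:]=0
ys,xs=np.nonzero(m);print("ring scene",xs.mean() if len(xs) else 0,ys.mean() if len(xs) else 0,len(xs))
if len(xs):print(onz(cam("scene"),xs.mean(),ys.mean(),.07))
for u,v in((363,195),):print("handle",onz(cw,u,v,.09))
for u,v in((541,207),(628,211),(526,282),(622,291)):print("cab",onz(cw,u*.64,v*.64,.117))
E
```

```text
ring top 189.42105263157896 221.52631578947367 19 5 5
[0.4905 0.431  0.07  ]
ring scene 311.2 165.8 5
[0.485  0.4335 0.07  ]
handle [ 0.595  -0.2713  0.09  ]
cab [ 0.845  -0.2032  0.117 ]
cab [ 0.8336 -0.4257  0.117 ]
cab [ 0.6519 -0.1607  0.117 ]
cab [ 0.6281 -0.4035  0.117 ]
```

View pics/crop1.png

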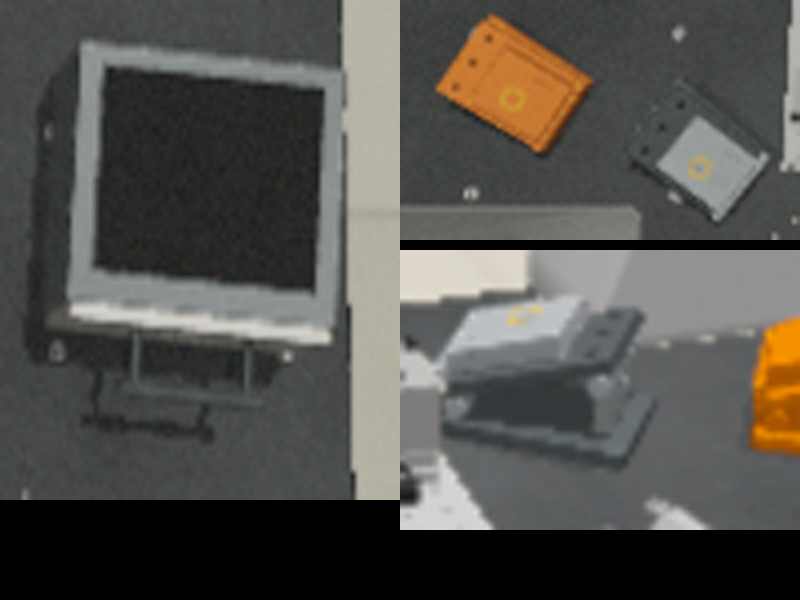

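The crop confirms the target: a grey metal block with the ring on a dark sine plate (crop about 700,167). The orange one at (512,98) is the look-alike. The handle bar runs from (137,388) to (252,402) in the crop. I'll set out for a spot above the handle.

```bash
cat >> h.py <<'E'
def go(x,y,z,yaw=None):
    o=get_obs();Rm=R.from_euler("xyz",o["orientation"]).as_matrix();d=Rm.T@(np.array([x,y,z])-o["ee_pos"])
    w=0 if yaw is None else -np.degrees((yaw-o["orientation"][2]+np.pi)%(2*np.pi)-np.pi)
    n=max(np.linalg.norm(d)/.0625,abs(w)/10.7);print("t %.2f tool shift"%o["time_s"],d,"yaw %.1f"%w,"rows>=%.1f"%n)
E
python3 - <<'E'
from h import *
cw=cam("top")
p=onz(cw,355.8,194.8,.09);q=onz(cw,381.7,197.4,.09);print(p,q,(p+q)/2,np.linalg.norm(p-q),np.arctan2(*( (p-q)[:2]*[-1,1])))
c=(p+q)/2
go(c[0]+.02,c[1],.24,-.09)
E
```

```text
[ 0.596  -0.2424  0.09  ] [ 0.5851 -0.3462  0.09  ] [ 0.5905 -0.2943  0.09  ] 0.10443797654699918 -0.10406553939810338
t 0.10 tool shift [ 0.426  -0.0475  0.0017] yaw 30.5 rows>=6.9
```

```bash
python3 -m creep '[{"tx":0.06,"ty":-0.007,"yaw":4},{"tx":0.12,"ty":-0.014,"yaw":9},{"tx":0.18,"ty":-0.02,"yaw":13},{"tx":0.24,"ty":-0.027,"yaw":18},{"tx":0.30,"ty":-0.034,"yaw":22},{"tx":0.36,"ty":-0.04,"yaw":26},{"tx":0.426,"ty":-0.0475,"yaw":30.5},{"tx":0.426,"ty":-0.0475,"yaw":30.5},{"tx":0.426,"ty":-0.0475,"yaw":30.5}]' 1
python3 - <<'E'
from h import *
o=get_obs();im=snapshot("wrist");cv2.imwrite("pics/w1.png",im);np.save("w1.npy",np.r_[o["ee_pos"],o["orientation"]]);print(o["q"],o["width"],o["force"],o["qd"])
E
```

```text
[-1.2686  0.3139  0.0451  1.3036  0.      1.4312] 0.9980117848205667 [-0.3728 -0.0695 -0.349 ] [ 0.0008 -0.0036  0.003   0.0008  0.0006  0.0006]invalid input
```

View pics/w1.png

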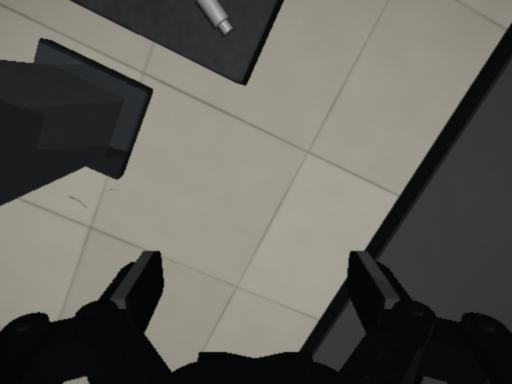

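The call was refused before anything moved, probably because each row needs all four keys. The picture only shows the floor from the start pose. I'll retry with full rows.

```bash
python3 -m creep '[{"tx":0.06,"ty":-0.007,"tz":0,"yaw":4},{"tx":0.12,"ty":-0.014,"tz":0,"yaw":9},{"tx":0.18,"ty":-0.02,"tz":0,"yaw":13},{"tx":0.24,"ty":-0.027,"tz":0,"yaw":18},{"tx":0.30,"ty":-0.034,"tz":0,"yaw":22},{"tx":0.36,"ty":-0.04,"tz":0,"yaw":26},{"tx":0.426,"ty":-0.0475,"tz":0,"yaw":30.5},{"tx":0.426,"ty":-0.0475,"tz":0,"yaw":30.5},{"tx":0.426,"ty":-0.0475,"tz":0,"yaw":30.5}]' 1 && python3 - <<'E'
from h import *
o=get_obs();im=snapshot("wrist");cv2.imwrite("pics/w1.png",im);np.save("w1.npy",np.r_[o["ee_pos"],o["orientation"]]);print(o["q"],o["width"],o["force"],o["qd"])
E
```

```text
time_s: 1.27
ee_pos: [0.6105, -0.2939, 0.2409]
orientation: [-3.14, 0.002, -0.089]
force: [-0.6, -0.4, 0.3]
width: 0.001
[-0.5672  0.5269  0.366   1.4124  0.0005  2.6633] 0.000854182018480138 [-0.6202 -0.4077  0.3114] [-0.0337 -0.0196 -0.0139 -0.001  -0.0048 -0.0001]
```

View pics/w1.png

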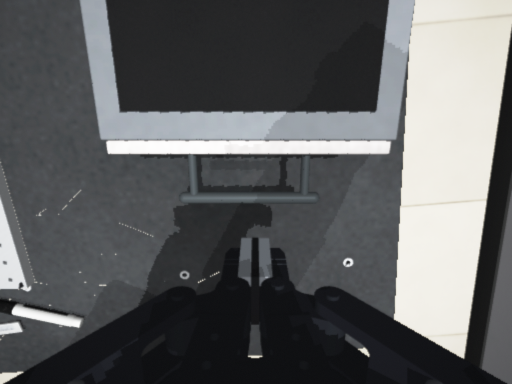

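The handle bar runs from (182,198) to (317,197), with stems at u≈194 and 306. The drawer front's lower edge is at v≈154.

```bash
python3 - <<'E'
from h import *
s=np.load("w1.npy");cw=cam("wrist",dict(ee_pos=s[:3],orientation=s[3:]))
p=onz(cw,182,198,.09);q=onz(cw,317,197.5,.09);c=(p+q)/2;d=p-q
yaw=np.arctan2(-d[0],d[1]);print(p,q,c,np.linalg.norm(d),yaw)
f=onz(cw,255,140,.112);print("front",f)
x=np.array([np.cos(yaw),np.sin(yaw)])
h=c[:2]+.0255*x;print(x,h)
go(h[0],h[1],.24,yaw)
go(h[0],h[1],.084,yaw)
E
```

```text
[ 0.5976 -0.2248  0.09  ] [ 0.5868 -0.3501  0.09  ] [ 0.5922 -0.2875  0.09  ] 0.12572915930853557 -0.08560947391470072
front [ 0.6487 -0.2978  0.112 ]
[ 0.9963 -0.0855] [ 0.6176 -0.2897]
t 1.32 tool shift [ 0.0073 -0.0056  0.0013] yaw -0.3 rows>=0.1
t 1.32 tool shift [ 0.0076 -0.0054  0.1573] yaw -0.3 rows>=2.5
```

```bash
python3 -m creep '[{"tx":0.0075,"ty":-0.0055,"tz":0.03,"yaw":0},{"tx":0.0075,"ty":-0.0055,"tz":0.075,"yaw":0},{"tx":0.0075,"ty":-0.0055,"tz":0.12,"yaw":0},{"tx":0.0075,"ty":-0.0055,"tz":0.157,"yaw":0},{"tx":0.0075,"ty":-0.0055,"tz":0.157,"yaw":0},{"tx":-0.002,"ty":-0.0055,"tz":0.157,"yaw":0},{"tx":-0.022,"ty":-0.0055,"tz":0.157,"yaw":0},{"tx":-0.042,"ty":-0.0055,"tz":0.157,"yaw":0},{"tx":-0.072,"ty":-0.0055,"tz":0.157,"yaw":0},{"tx":-0.102,"ty":-0.0055,"tz":0.157,"yaw":0},{"tx":-0.122,"ty":-0.0055,"tz":0.157,"yaw":0},{"tx":-0.132,"ty":-0.0055,"tz":0.157,"yaw":0},{"tx":-0.132,"ty":-0.0055,"tz":0.157,"yaw":0}]'
```

```text
time_s: 2.95
ee_pos: [0.4788, -0.2777, 0.0863]
orientation: [3.141, -0.0, -0.091]
force: [0.3, 1.3, -0.7]
width: 0.0
```

```bash
python3 -m creep '[{"tx":-0.004,"ty":0,"tz":0,"yaw":0},{"tx":-0.008,"ty":0,"tz":0,"yaw":0},{"tx":-0.008,"ty":0,"tz":0,"yaw":0}]'
```

```text
time_s: 3.32
ee_pos: [0.4708, -0.2771, 0.0862]
orientation: [3.141, -0.0, -0.091]
force: [0.2, -0.4, 0.5]
width: 0.002
```

```bash
python3 -m creep '[{"tx":-0.004,"ty":0,"tz":0,"yaw":0},{"tx":-0.008,"ty":0,"tz":0,"yaw":0},{"tx":-0.008,"ty":0,"tz":0,"yaw":0}]'; python3 - <<'E'
from h import *
im=snapshot("top");cv2.imwrite("pics/top1.png",im)
E
```

```text
time_s: 3.7
ee_pos: [0.469, -0.277, 0.0866]
orientation: [-3.141, -0.013, -0.089]
force: [20.1, 1.1, -10.7]
width: 0.002
```

The drawer is at its stop (20 N). I'll release the bar, go up and look into the drawer.

```bash
python3 -m creep '[{"tx":0.009,"ty":0,"tz":0,"yaw":0},{"tx":0.009,"ty":0,"tz":0,"yaw":0},{"tx":0.009,"ty":0,"tz":-0.05,"yaw":0},{"tx":0.009,"ty":0,"tz":-0.11,"yaw":0},{"tx":0.04,"ty":0,"tz":-0.15,"yaw":0},{"tx":0.075,"ty":0,"tz":-0.16,"yaw":0},{"tx":0.075,"ty":0,"tz":-0.16,"yaw":0},{"tx":0.075,"ty":0,"tz":-0.16,"yaw":0}]' && python3 - <<'E'
from h import *
o=get_obs();im=snapshot("wrist");cv2.imwrite("pics/w2.png",im);np.save("w2.npy",np.r_[o["ee_pos"],o["orientation"]])
E
```

```text
time_s: 4.75
ee_pos: [0.5403, -0.2831, 0.2464]
orientation: [-3.14, -0.01, -0.089]
force: [0.4, 0.3, -0.2]
width: 0.002
```

View pics/w2.png

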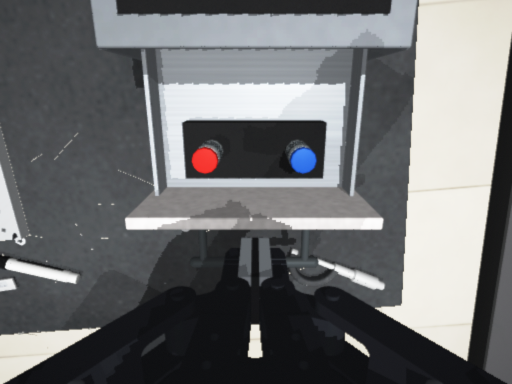

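Red cap at (205,160), blue cap at (302,160), drawer fully open.

```bash
python3 - <<'E'
from h import *
s=np.load("w2.npy");cw=cam("wrist",dict(ee_pos=s[:3],orientation=s[3:]))
im=cv2.imread("pics/w2.png");P={}
hsv=cv2.cvtColor(im,cv2.COLOR_BGR2HSV)
for n,lo,hi in(("red",(0,200,190),(8,255,255)),("blue",(105,180,180),(125,255,255))):
    m=cv2.inRange(hsv,lo,hi);_,_,st,ce=cv2.connectedComponentsWithStats(m);i=1+st[1:,4].argmax()
    P[n]=onz(cw,*ce[i],.094);print(n,st[i],ce[i],P[n])
d=P["red"]-P["blue"];yaw=np.arctan2(-d[0],d[1]);print(np.linalg.norm(d),yaw)
r=P["red"];go(r[0],r[1],.20,yaw);go(r[0],r[1],.064,yaw)
E
```

```text
red [192 148  25  25 395] [203.4127 161.7797] [ 0.5612 -0.2386  0.094 ]
blue [291 148  25  25 475] [303.1095 160.1853] [ 0.5546 -0.3284  0.094 ]
0.09002922581291078 -0.0735980291909632
t 4.80 tool shift [ 0.0166 -0.0461  0.0466] yaw -0.9 rows>=1.1
t 4.80 tool shift [ 0.0153 -0.0458  0.1826] yaw -0.9 rows>=3.0
```

```bash
python3 -m creep '[{"tx":0.016,"ty":-0.046,"tz":0.03,"yaw":-0.9},{"tx":0.016,"ty":-0.046,"tz":0.045,"yaw":-0.9},{"tx":0.016,"ty":-0.046,"tz":0.06,"yaw":-0.9},{"tx":0.0155,"ty":-0.046,"tz":0.10,"yaw":-0.9},{"tx":0.0155,"ty":-0.046,"tz":0.14,"yaw":-0.9},{"tx":0.0155,"ty":-0.046,"tz":0.179,"yaw":-0.9},{"tx":0.0155,"ty":-0.046,"tz":0.179,"yaw":-0.9}]' -0.3
```

```text
time_s: 5.68
ee_pos: [0.5582, -0.2379, 0.0643]
orientation: [-3.137, -0.003, -0.075]
force: [-0.9, 0.1, -0.2]
width: 0.652
```

```bash
python3 -m creep '[{"tx":0,"ty":0,"tz":0,"yaw":0},{"tx":0,"ty":0,"tz":0,"yaw":0},{"tx":0,"ty":0,"tz":0,"yaw":0},{"tx":0,"ty":0,"tz":0,"yaw":0}]' 1 && python3 - <<'E'
from h import *
go(.5612,-.2386,.067)
E
```

```text
time_s: 6.18
ee_pos: [0.559, -0.2387, 0.066]
orientation: [-3.139, -0.005, -0.075]
force: [-1.5, -1.6, 6.3]
width: 0.259
t 6.17 tool shift [ 0.0022 -0.0003 -0.001 ] yaw 0.0 rows>=0.0
```

```bash
python3 -m creep '[{"tx":0,"ty":0,"tz":-0.005,"yaw":0},{"tx":0,"ty":0,"tz":-0.011,"yaw":0},{"tx":-0.003,"ty":0,"tz":-0.011,"yaw":0},{"tx":-0.006,"ty":0,"tz":-0.011,"yaw":0},{"tx":-0.009,"ty":0,"tz":-0.011,"yaw":0},{"tx":-0.010,"ty":0,"tz":-0.011,"yaw":0}]'
```

```text
time_s: 6.92
ee_pos: [0.551, -0.2383, 0.0776]
orientation: [-3.139, -0.01, -0.075]
force: [6.0, -0.1, -1.6]
width: 0.256
```

```bash
python3 -m creep '[{"tx":-0.003,"ty":0,"tz":0,"yaw":0},{"tx":-0.006,"ty":0,"tz":0,"yaw":0},{"tx":-0.009,"ty":0,"tz":0,"yaw":0},{"tx":-0.010,"ty":0,"tz":0,"yaw":0}]' && python3 - <<'E'
from h import *
o=get_obs();im=snapshot("wrist");cv2.imwrite("pics/w3.png",im);np.save("w3.npy",np.r_[o["ee_pos"],o["orientation"]])
s=snapshot("scene");cv2.imwrite("pics/s3.png",s)
t=snapshot("top");cv2.imwrite("pics/t3.png",t)
cw=cam("wrist",o)
for n,P in(("grasp",o["ee_pos"]+[0,0,.008]),):print(n,proj(cw,P),proj(cam("scene"),P),proj(cam("top"),P))
hsv=cv2.cvtColor(im,cv2.COLOR_BGR2HSV);m=cv2.inRange(hsv,(0,150,60),(8,255,255));_,_,st,ce=cv2.connectedComponentsWithStats(m);i=1+st[1:,4].argmax();print(st[i],ce[i])
# expected top-face centre of cap (19 mm above grasp along axis) at several tilts
Rm=R.from_euler("xyz",o["orientation"]).as_matrix();g=o["ee_pos"]-Rm[:,2]*.008
for a in range(0,31,5):
    ax=-Rm[:,0]*np.sin(np.radians(a))-Rm[:,2]*np.cos(np.radians(a));print(a,proj(cw,g+ax*.019),proj(cw,g+ax*-.056))
can=np.zeros((600,800,3),np.uint8);can[:384,:512]=im
cv2.imwrite("pics/w3c.png",np.hstack([cv2.resize(im[150:384,150:362],(544,600),interpolation=cv2.INTER_CUBIC)]))
E
```

```text
time_s: 7.42
ee_pos: [0.5436, -0.238, 0.0784]
orientation: [-3.139, -0.016, -0.074]
force: [7.5, 0.4, -1.3]
width: 0.259
grasp [253.7064 275.8129] [127.88   194.3018] [354.7956 207.842 ]
[ 225  260   60   58 2796] [254.6713 288.8265]
0 [253.6125 303.8347] [254.0131 224.3727]
5 [253.6229 307.3408] [253.9972 217.0518]
10 [253.6342 310.54  ] [253.9796 209.9167]
15 [253.6464 313.4034] [253.9603 202.9849]
20 [253.6593 315.9077] [253.9392 196.2771]
25 [253.6729 318.0351] [253.9163 189.8177]
30 [253.6868 319.7737] [253.8915 183.6351]
```

View pics/w3c.png

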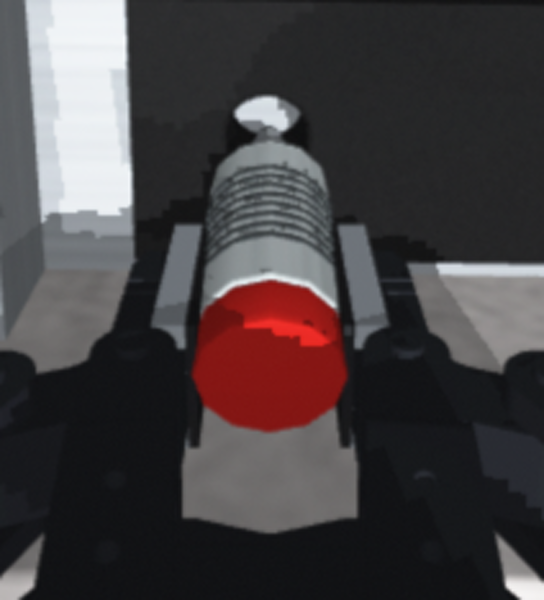

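```bash
cat >> h.py <<'E'
def model(o,offs=.006,angs=range(0,31,5)):
    # image rows of cap lower extreme, cap/body boundary upper extreme, shoulder upper extreme
    cw=cam("wrist",o);Rm=R.from_euler("xyz",o["orientation"]).as_matrix();g=o["ee_pos"]-Rm[:,2]*.008
    for a in angs:
        s,c=np.sin(np.radians(a)),np.cos(np.radians(a));ax=-Rm[:,0]*s-Rm[:,2]*c;e=Rm[:,0]*c-Rm[:,2]*s
        ring=lambda h,r:np.array([proj(cw,g+ax*(h-offs)+r*(e*np.cos(t)+Rm[:,1]*np.sin(t))) for t in np.linspace(0,2*np.pi,60)])
        top,bd,sh=ring(.026,.012),ring(.016,.012),ring(-.026,.012)
        print(a,"cap low %.1f capbound %.1f shoulder %.1f tip %.1f capw %.1f"%(top[:,1].max(),bd[:,1].min(),sh[:,1].min(),proj(cw,g+ax*(-.05-offs))[1],np.ptp(top[:,0])))
E
python3 - <<'E'
from h import *
s=np.load("w3.npy");model(dict(ee_pos=s[:3],orientation=s[3:]))
E
```

```text
0 cap low 331.3 capbound 263.9 shoulder 221.9 tip 224.4 capw 63.1
5 cap low 332.7 capbound 267.3 shoulder 217.9 tip 217.1 capw 62.8
10 cap low 333.7 capbound 270.8 shoulder 214.2 tip 209.9 capw 62.5
15 cap low 334.1 capbound 274.3 shoulder 210.8 tip 203.0 capw 62.0
20 cap low 334.1 capbound 277.9 shoulder 207.7 tip 196.3 capw 61.6
25 cap low 333.6 capbound 281.5 shoulder 205.1 tip 189.8 capw 61.0
30 cap low 332.6 capbound 285.1 shoulder 202.8 tip 183.6 capw 60.5
```

The probe is pivoting in the jaws as planned: its cap leans towards the robot and its nose is still in the socket. Lever geometry gives about 16°. I'll add about 4 mm, then lift it clear and measure the tilt.

```bash
python3 -m creep '[{"tx":-0.002,"ty":0,"tz":0,"yaw":0},{"tx":-0.004,"ty":0,"tz":0,"yaw":0},{"tx":-0.004,"ty":0,"tz":0,"yaw":0},{"tx":-0.002,"ty":0,"tz":-0.01,"yaw":0},{"tx":0.00,"ty":0,"tz":-0.03,"yaw":0},{"tx":0.0,"ty":0,"tz":-0.07,"yaw":0},{"tx":0.0,"ty":0,"tz":-0.12,"yaw":0},{"tx":0.0,"ty":0,"tz":-0.12,"yaw":0}]' && python3 - <<'E'
from h import *
o=get_obs();im=snapshot("wrist");cv2.imwrite("pics/w4.png",im);np.save("w4.npy",np.r_[o["ee_pos"],o["orientation"]])
model(o)
cv2.imwrite("pics/w4c.png",cv2.resize(im[160:340,200:310],(488,800)[::1] if 0 else (366,600),interpolation=cv2.INTER_CUBIC))
E
```

```text
time_s: 8.57
ee_pos: [0.5423, -0.2391, 0.2023]
orientation: [3.141, -0.019, -0.075]
force: [1.0, -0.9, -1.1]
width: 0.256
0 cap low 331.3 capbound 263.9 shoulder 221.9 tip 224.4 capw 63.1
5 cap low 332.7 capbound 267.3 shoulder 217.9 tip 217.1 capw 62.8
10 cap low 333.7 capbound 270.8 shoulder 214.2 tip 209.9 capw 62.5
15 cap low 334.1 capbound 274.3 shoulder 210.8 tip 203.0 capw 62.0
20 cap low 334.1 capbound 277.9 shoulder 207.7 tip 196.3 capw 61.6
25 cap low 333.6 capbound 281.5 shoulder 205.1 tip 189.8 capw 61.0
30 cap low 332.6 capbound 285.1 shoulder 202.8 tip 183.6 capw 60.5
```

View pics/w4c.png

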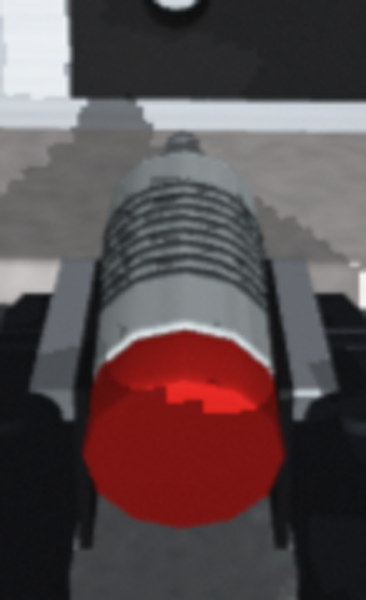

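The probe is clear of the drawer and leaning. Cap low edge is at v≈317.5, cap/body line at ≈260, shoulder at ≈206 and the foremost nose/tip at ≈199.6. I'll fit the tilt from these rows.

```bash
cat >> h.py <<'E'
from scipy.optimize import least_squares
def feats(o,a,offs,dx,dz=0):
    cw=cam("wrist",o);Rm=R.from_euler("xyz",o["orientation"]).as_matrix();g=o["ee_pos"]-Rm[:,2]*.008+Rm[:,0]*dx
    s,c=np.sin(a),np.cos(a);ax=-Rm[:,0]*s-Rm[:,2]*c;e=Rm[:,0]*c-Rm[:,2]*s
    ring=lambda h,r:np.array([proj(cw,g+ax*(h-offs)+r*(e*np.cos(t)+Rm[:,1]*np.sin(t))) for t in np.linspace(0,2*np.pi,60)])
    top=ring(.026,.012)
    return np.array([top[:,1].max(),ring(.016,.012)[:,1].min(),ring(-.026,.012)[:,1].min(),min(ring(-.04,.005)[:,1].min(),ring(-.047,.003)[:,1].min()),np.ptp(top[:,0])])
E
python3 - <<'E'
from h import *
s=np.load("w4.npy");o=dict(ee_pos=s[:3],orientation=s[3:]);obs=np.array([317.5,260,206.5,199.6,59.4])
for use in([0,1,2,3,4],[0,1,3],[0,1,2,3],[0,1,3,4],[0,1,2]):
    r=least_squares(lambda p:(feats(o,p[0],p[1]/100,p[2]/100)-obs)[use],[.3,.6,0])
    print(use,"tilt %.1f offs %.1f dx %.1f mm"%(np.degrees(r.x[0]),r.x[1]*10,r.x[2]*10),feats(o,r.x[0],r.x[1]/100,r.x[2]/100)-obs)
im=cv2.imread("pics/w4.png");c=im[:,253:257].mean(1);print(np.c_[np.arange(190,215),c[190:215]].astype(int).tolist())
E
```

```text
[0, 1, 2, 3, 4] tilt 11.8 offs 14.7 dx -1.2 mm [ 0.6613 -0.3516 -0.6035  0.2596 -0.8758]
[0, 1, 3] tilt 12.4 offs 16.2 dx -2.4 mm [ 0.    -0.    -0.508 -0.    -1.655]
[0, 1, 2, 3] tilt 12.5 offs 16.6 dx -2.8 mm [-0.0554  0.1288 -0.2805  0.2102 -1.8422]
[0, 1, 3, 4] tilt 12.0 offs 14.4 dx -0.8 mm [ 0.6272 -0.5039 -0.9785 -0.1563 -0.7052]
[0, 1, 2] tilt 12.1 offs 16.6 dx -2.7 mm [ 0.     -0.     -0.      0.6779 -1.806 ]
[[190, 181, 175, 168], [191, 215, 209, 202], [192, 220, 214, 207], [193, 219, 212, 205], [194, 216, 210, 202], [195, 215, 208, 201], [196, 216, 209, 203], [197, 216, 210, 204], [198, 199, 194, 188], [199, 129, 126, 125], [200, 98, 95, 91], [201, 114, 110, 105], [202, 105, 101, 97], [203, 84, 80, 77], [204, 86, 83, 80], [205, 113, 110, 106], [206, 138, 136, 130], [207, 141, 138, 132], [208, 140, 138, 132], [209, 140, 138, 132], [210, 140, 138, 132], [211, 140, 138, 132], [212, 135, 133, 127], [213, 117, 114, 109], [214, 94, 92, 86]]
```

```bash
python3 - <<'E'
from h import *
s=np.load("w4.npy");o=dict(ee_pos=s[:3],orientation=s[3:]);cw=cam("wrist",o)
Rm=R.from_euler("xyz",o["orientation"]).as_matrix()
hole=np.array([.5612,-.2386,.042]);print("hole low rim pred",proj(cw,hole-[.00825,0,0]),"obs ~166.6")
im=cv2.imread("pics/w4.png");g=cv2.cvtColor(im,6);print(g[140:175,253])
s3=np.load("w3.npy");o3=dict(ee_pos=s3[:3],orientation=s3[3:]);ob=np.array([317.7,258,205.8,0,60])
r=least_squares(lambda p:(feats(o3,p[0],p[1]/100,p[2]/100)-ob)[[0,1,2,4]],[.3,.6,0]);print("w3 tilt",np.degrees(r.x[0]),r.x[1:]*10)
for a,of,dx in((12,15,-1.2),(12.4,16.2,-2.4)):
    a=np.radians(a);ax=-Rm[:,0]*np.sin(a)-Rm[:,2]*np.cos(a);gp=o["ee_pos"]-Rm[:,2]*.008+Rm[:,0]*dx/1e3
    t=gp-ax*(.05+of/1e3);print("tip",t,proj(cw,t))
    d=Rm.T@(np.array([.5612,-.2386,.027])-t);print("to tip in socket, tool axes",d)
E
```

```text
hole low rim pred [252.7403 168.128 ] obs ~166.6
[ 41  41  40  36  35  35  35  35  40  70 110 117 152 210 215 213 212 213
 216 215 212 198 138  43  18  17  18  19  26  33  36  36  40  42  41]
w3 tilt 10.247493796465141 [12.861   0.7972]
tip [ 0.5556 -0.2401  0.1469] [254.0038 201.0439]
to tip in socket, tool axes [ 0.0031 -0.002   0.12  ]
tip [ 0.5551 -0.2401  0.1459] [254.0089 201.2175]
to tip in socket, tool axes [ 0.0036 -0.002   0.119 ]
```

```bash
python3 -m creep '[{"tx":0.005,"ty":-0.002,"tz":0.05,"yaw":0},{"tx":0.005,"ty":-0.002,"tz":0.09,"yaw":0},{"tx":0.005,"ty":-0.002,"tz":0.105,"yaw":0},{"tx":0.005,"ty":-0.002,"tz":0.119,"yaw":0},{"tx":0.005,"ty":-0.002,"tz":0.119,"yaw":0}]'
```

```text
time_s: 9.25
ee_pos: [0.5479, -0.2367, 0.0802]
orientation: [-3.14, -0.015, -0.075]
force: [-0.8, 0.7, -0.8]
width: 0.26
```

```bash
python3 -m creep '[{"tx":-0.003,"ty":0,"tz":0,"yaw":0},{"tx":-0.006,"ty":0,"tz":0,"yaw":0},{"tx":-0.009,"ty":0,"tz":0,"yaw":0},{"tx":-0.011,"ty":0,"tz":0,"yaw":0}]'
```

```text
time_s: 9.75
ee_pos: [0.5397, -0.2367, 0.0816]
orientation: [-3.141, -0.022, -0.074]
force: [5.8, 0.6, -0.7]
width: 0.255
```

```bash
python3 -m creep '[{"tx":-0.003,"ty":0,"tz":0,"yaw":0},{"tx":-0.005,"ty":0,"tz":0,"yaw":0},{"tx":-0.005,"ty":0,"tz":0,"yaw":0}]' && python3 -m creep '[{"tx":0,"ty":0,"tz":-0.02,"yaw":0},{"tx":0.0,"ty":0,"tz":-0.05,"yaw":0},{"tx":0.0,"ty":0,"tz":-0.10,"yaw":0},{"tx":0.0,"ty":0,"tz":-0.16,"yaw":0},{"tx":0.0,"ty":0,"tz":-0.16,"yaw":0}]' && python3 - <<'E'
from h import *
o=get_obs();im=snapshot("wrist");cv2.imwrite("pics/w5.png",im);np.save("w5.npy",np.r_[o["ee_pos"],o["orientation"]])
hsv=cv2.cvtColor(im,cv2.COLOR_BGR2HSV);m=cv2.inRange(hsv,(0,150,60),(8,255,255));_,_,st,ce=cv2.connectedComponentsWithStats(m);i=1+st[1:,4].argmax();print(st[i],ce[i])
m4=cv2.inRange(cv2.cvtColor(cv2.imread("pics/w4.png"),cv2.COLOR_BGR2HSV),(0,150,60),(8,255,255));_,_,st,ce=cv2.connectedComponentsWithStats(m4);i=1+st[1:,4].argmax();print("w4",st[i],ce[i])
print(im[175:275,252:257].mean((1,2)).astype(int).tolist())
E
```

```text
time_s: 10.12
ee_pos: [0.5373, -0.2371, 0.083]
orientation: [3.141, -0.028, -0.074]
force: [5.1, -0.1, -2.0]
width: 0.258
time_s: 10.75
ee_pos: [0.5351, -0.2382, 0.2492]
orientation: [3.136, -0.037, -0.074]
force: [0.5, -1.4, -1.1]
width: 0.255
[ 225  260   60   58 2769] [254.7635 288.758 ]
w4 [ 225  260   61   58 2817] [254.7661 288.836 ]
[222, 213, 213, 217, 215, 212, 211, 212, 205, 169, 135, 132, 132, 130, 131, 132, 132, 132, 133, 127, 103, 103, 108, 89, 85, 83, 88, 111, 141, 143, 143, 144, 144, 143, 138, 126, 127, 90, 83, 120, 111, 70, 98, 128, 95, 69, 101, 125, 85, 82, 123, 121, 77, 82, 125, 127, 78, 72, 110, 127, 89, 71, 108, 129, 93, 63, 91, 136, 145, 145, 146, 146, 145, 145, 145, 145, 145, 145, 145, 145, 148, 162, 192, 209, 158, 76, 59, 60, 62, 63, 63, 64, 64, 65, 66, 67, 68, 70, 73, 77]
```

```bash
python3 - <<'E'
from h import *
for f,obs in(("w4",[317.5,260,206,199.2,59.4]),("w5",[317.5,260,203,195,59.2])):
  s=np.load(f+".npy");o=dict(ee_pos=s[:3],orientation=s[3:]);obs=np.array(obs)
  for use in([0,1,2,3,4],[0,1,3],[0,1,2,3],[0,2,3,4]):
    r=least_squares(lambda p:(feats(o,p[0],p[1]/100,p[2]/100)-obs)[use],[.3,.6,0])
    print(f,use,"tilt %.1f offs %.1f dx %.1f mm"%(np.degrees(r.x[0]),r.x[1]*10,r.x[2]*10),feats(o,r.x[0],r.x[1]/100,r.x[2]/100)-obs)
im=cv2.imread("pics/w5.png")
for v in(210,240,290):
    print(v,cv2.cvtColor(im,6)[v,215:295].tolist())
c=im[170:330,200:310];cv2.imwrite("pics/w5c.png",np.hstack([cv2.resize(cv2.imread("pics/w4.png")[170:330,200:310],(400,582),interpolation=2),cv2.resize(c,(400,582),interpolation=2)]))
E
```

```text
w4 [0, 1, 2, 3, 4] tilt 12.1 offs 14.5 dx -1.0 mm [ 0.6199 -0.358  -0.4651  0.1711 -0.7998]
w4 [0, 1, 3] tilt 12.6 offs 16.1 dx -2.3 mm [ 0.      0.     -0.3079 -0.     -1.5651]
w4 [0, 1, 2, 3] tilt 12.6 offs 16.3 dx -2.5 mm [-0.0336  0.078  -0.1699  0.1274 -1.6786]
w4 [0, 2, 3, 4] tilt 11.4 offs 14.0 dx -0.2 mm [ 0.2509 -1.4092 -0.6839  0.4207 -0.4286]
w5 [0, 1, 2, 3, 4] tilt 14.4 offs 13.8 dx -0.1 mm [ 0.1669 -0.0221 -0.3551  0.2023 -0.2707]
w5 [0, 1, 3] tilt 14.6 offs 14.0 dx -0.3 mm [-0.     -0.     -0.4633 -0.     -0.3843]
w5 [0, 1, 2, 3] tilt 14.6 offs 14.3 dx -0.6 mm [-0.0518  0.1177 -0.2544  0.1914 -0.5566]
w5 [0, 2, 3, 4] tilt 14.4 offs 13.7 dx -0.1 mm [ 0.144  -0.0904 -0.3696  0.2187 -0.2479]
210 [125, 122, 121, 120, 119, 117, 117, 117, 119, 120, 122, 122, 120, 119, 116, 114, 113, 113, 114, 114, 107, 103, 109, 112, 114, 118, 122, 126, 130, 126, 125, 126, 127, 127, 125, 124, 126, 135, 138, 123, 116, 120, 140, 148, 149, 149, 148, 148, 149, 151, 149, 147, 145, 143, 144, 144, 139, 137, 137, 136, 140, 142, 142, 141, 141, 141, 140, 139, 139, 137, 138, 138, 140, 142, 142, 142, 141, 140, 140, 138]
240 [52, 55, 72, 98, 107, 108, 108, 107, 108, 108, 107, 107, 102, 58, 28, 39, 58, 69, 58, 66, 84, 93, 74, 58, 71, 91, 118, 111, 92, 86, 83, 78, 71, 68, 58, 57, 58, 58, 60, 62, 67, 68, 65, 66, 68, 75, 81, 102, 110, 121, 127, 133, 136, 127, 108, 87, 70, 73, 104, 100, 82, 68, 85, 81, 64, 42, 45, 91, 106, 107, 107, 107, 107, 107, 108, 107, 105, 80, 50, 38]
290 [17, 18, 18, 16, 17, 17, 18, 21, 21, 23, 28, 37, 46, 48, 50, 49, 49, 51, 50, 50, 51, 51, 50, 50, 50, 50, 51, 50, 51, 51, 51, 50, 50, 50, 50, 50, 51, 50, 50, 51, 51, 51, 50, 51, 50, 50, 50, 51, 51, 50, 50, 49, 51, 50, 50, 49, 51, 50, 50, 50, 50, 49, 50, 49, 50, 49, 49, 47, 41, 33, 26, 23, 21, 18, 17, 17, 17, 18, 21, 22]
```

View pics/w5c.png

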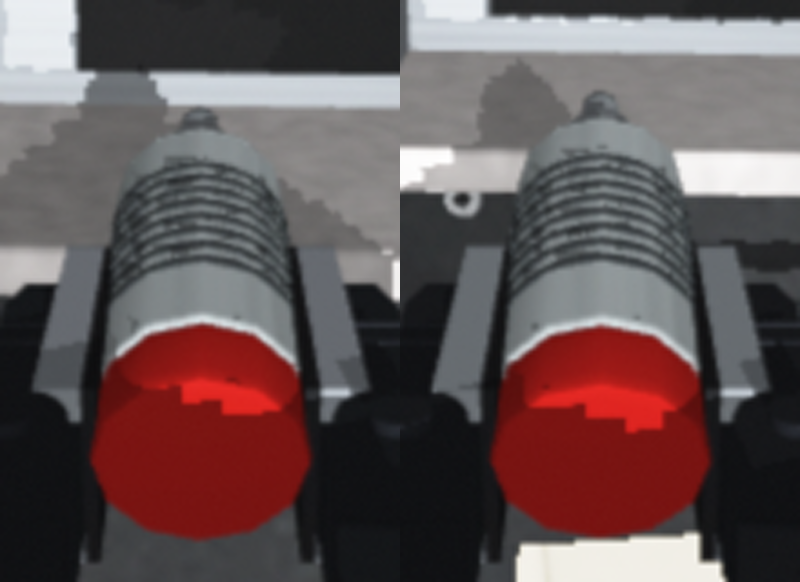

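The second view fits consistently at 14.5° in the jaws, plus 2.1° of tool lean, so about 16.6° in total. One more lever stroke in the socket should do it.

```bash
cat >> h.py <<'E'
def tip(o,a,of,dx):
    Rm=R.from_euler("xyz",o["orientation"]).as_matrix();a=np.radians(a)
    ax=-Rm[:,0]*np.sin(a)-Rm[:,2]*np.cos(a);return o["ee_pos"]-Rm[:,2]*.008+Rm[:,0]*dx/1e3-ax*(.05+of/1e3),ax,Rm
E
python3 - <<'E'
from h import *
o=get_obs();t,ax,Rm=tip(o,14.5,14,-.2);print(t,ax,o["orientation"])
print("to tip in socket, tool axes",Rm.T@(np.array([.5612,-.2386,.027])-t), "above", Rm.T@(np.array([.5612,-.2386,.06])-t))
E
```

```text
[ 0.5514 -0.239   0.1926] [-0.281   0.0242  0.9594] [ 3.1381 -0.0328 -0.0738]
to tip in socket, tool axes [ 0.0043 -0.0017  0.1658] above [ 0.0053 -0.0016  0.1328]
```

```bash
python3 -m creep '[{"tx":0.006,"ty":-0.002,"tz":0.06,"yaw":0},{"tx":0.006,"ty":-0.002,"tz":0.12,"yaw":0},{"tx":0.006,"ty":-0.002,"tz":0.14,"yaw":0},{"tx":0.006,"ty":-0.002,"tz":0.155,"yaw":0},{"tx":0.005,"ty":-0.002,"tz":0.166,"yaw":0},{"tx":0.005,"ty":-0.002,"tz":0.166,"yaw":0}]' && python3 -m creep '[{"tx":-0.004,"ty":0,"tz":0,"yaw":0},{"tx":-0.008,"ty":0,"tz":0,"yaw":0},{"tx":-0.012,"ty":0,"tz":0,"yaw":0},{"tx":-0.016,"ty":0,"tz":0,"yaw":0},{"tx":-0.018,"ty":0,"tz":0,"yaw":0},{"tx":-0.018,"ty":0,"tz":0,"yaw":0}]'
```

```text
time_s: 11.55
ee_pos: [0.5441, -0.2367, 0.0798]
orientation: [3.138, -0.032, -0.074]
force: [-0.2, 0.3, -2.0]
width: 0.261
time_s: 12.3
ee_pos: [0.5286, -0.2364, 0.0811]
orientation: [3.137, -0.038, -0.074]
force: [4.2, -0.1, -1.3]
width: 0.258
```

```bash
python3 -m creep '[{"tx":0,"ty":0,"tz":-0.02,"yaw":0},{"tx":0.0,"ty":0,"tz":-0.05,"yaw":0},{"tx":0.0,"ty":0,"tz":-0.10,"yaw":0},{"tx":0.0,"ty":0,"tz":-0.16,"yaw":0},{"tx":0.0,"ty":0,"tz":-0.16,"yaw":0},{"tx":0.0,"ty":0,"tz":-0.16,"yaw":0}]' && python3 - <<'E'
from h import *
o=get_obs();im=snapshot("wrist");cv2.imwrite("pics/w6.png",im);np.save("w6.npy",np.r_[o["ee_pos"],o["orientation"]])
hsv=cv2.cvtColor(im,cv2.COLOR_BGR2HSV);m=cv2.inRange(hsv,(0,150,60),(8,255,255));_,_,st,ce=cv2.connectedComponentsWithStats(m);i=1+st[1:,4].argmax();print(st[i],ce[i])
print(o["orientation"]);print(list(enumerate(im[170:265,252:257].mean((1,2)).astype(int).tolist(),170)))
E
```

```text
time_s: 13.05
ee_pos: [0.5223, -0.2352, 0.2411]
orientation: [3.136, -0.039, -0.074]
force: [0.6, 0.9, -1.6]
width: 0.257
[ 225  262   60   53 2615] [254.704  288.6314]
[ 3.1363 -0.0387 -0.0736]
[(170, 217), (171, 214), (172, 213), (173, 214), (174, 210), (175, 179), (176, 137), (177, 131), (178, 130), (179, 130), (180, 130), (181, 130), (182, 130), (183, 120), (184, 97), (185, 124), (186, 132), (187, 132), (188, 128), (189, 114), (190, 103), (191, 106), (192, 110), (193, 115), (194, 123), (195, 138), (196, 157), (197, 159), (198, 159), (199, 159), (200, 160), (201, 160), (202, 160), (203, 160), (204, 160), (205, 158), (206, 139), (207, 77), (208, 97), (209, 142), (210, 133), (211, 81), (212, 91), (213, 140), (214, 143), (215, 94), (216, 80), (217, 123), (218, 150), (219, 125), (220, 74), (221, 100), (222, 150), (223, 144), (224, 93), (225, 76), (226, 116), (227, 155), (228, 140), (229, 74), (230, 84), (231, 135), (232, 155), (233, 136), (234, 72), (235, 85), (236, 135), (237, 157), (238, 140), (239, 72), (240, 80), (241, 130), (242, 158), (243, 161), (244, 161), (245, 161), (246, 161), (247, 161), (248, 160), (249, 161), (250, 161), (251, 161), (252, 161), (253, 161), (254, 161), (255, 161), (256, 161), (257, 165), (258, 182), (259, 204), (260, 198), (261, 130), (262, 72), (263, 66), (264, 68)]
```

```bash
python3 - <<'E'
from h import *
s=np.load("w6.npy");o=dict(ee_pos=s[:3],orientation=s[3:]);obs=np.array([314.5,261.6,195,183.7,59.2])
for use in([0,1,2,3,4],[0,1,3],[0,1,2,3],[0,2,3,4]):
    r=least_squares(lambda p:(feats(o,p[0],p[1]/100,p[2]/100)-obs)[use],[.3,.6,0])
    print(use,"tilt %.1f offs %.1f dx %.1f mm"%(np.degrees(r.x[0]),r.x[1]*10,r.x[2]*10),feats(o,r.x[0],r.x[1]/100,r.x[2]/100)-obs)
    t,ax,Rm=tip(o,np.degrees(r.x[0]),r.x[1]*10,r.x[2]*10);print("total tilt",np.degrees(np.arccos(ax[2])),t)
print(get_obs()["q"])
go(.40,.31,.24,.91)
E
```

```text
[0, 1, 2, 3, 4] tilt 21.6 offs 13.6 dx 0.9 mm [ 0.398  -0.3016  0.0601 -0.1738 -0.4492]
total tilt 23.846319993008592 [ 0.5485 -0.2374  0.1909]
[0, 1, 3] tilt 22.0 offs 14.8 dx -0.2 mm [-0.      0.      0.4288 -0.     -1.0211]
total tilt 24.17308284481249 [ 0.5482 -0.2373  0.19  ]
[0, 1, 2, 3] tilt 21.9 offs 14.5 dx 0.1 mm [ 0.053  -0.1121  0.2308 -0.1742 -0.8584]
total tilt 24.139633796373232 [ 0.5483 -0.2374  0.1903]
[0, 2, 3, 4] tilt 20.9 offs 13.2 dx 1.6 mm [ 0.0805 -1.3759 -0.1811  0.0972 -0.1409]
total tilt 23.107293225457965 [ 0.5483 -0.2374  0.191 ]
[-0.5702  0.2789 -0.0075  1.2502  0.0138  2.6454]
t 13.10 tool shift [-0.1615 -0.5343 -0.0082] yaw -56.4 rows>=8.9
```

It now reads about 24°, a few degrees too much. I'll confirm that independently at the block, so next I go above the ring and measure the block, ring and probe together.

```bash
python3 - <<'E'
from h import *
go(.472,.4115,.28,.91);go(.5223,-.235,.28,None)
E
```

```text
t 13.10 tool shift [-0.0957 -0.6407 -0.0463] yaw -56.4 rows>=10.4
t 13.10 tool shift [ 0.002   0.0003 -0.04  ] yaw 0.0 rows>=0.6
```

```bash
python3 -m creep '[{"tx":0.002,"ty":0,"tz":-0.04,"yaw":0},{"tx":-0.006,"ty":-0.05,"tz":-0.042,"yaw":-4},{"tx":-0.014,"ty":-0.10,"tz":-0.042,"yaw":-8},{"tx":-0.022,"ty":-0.15,"tz":-0.043,"yaw":-13},{"tx":-0.03,"ty":-0.20,"tz":-0.043,"yaw":-17},{"tx":-0.038,"ty":-0.25,"tz":-0.043,"yaw":-22},{"tx":-0.045,"ty":-0.30,"tz":-0.044,"yaw":-26},{"tx":-0.053,"ty":-0.35,"tz":-0.044,"yaw":-31},{"tx":-0.06,"ty":-0.40,"tz":-0.044,"yaw":-35},{"tx":-0.068,"ty":-0.45,"tz":-0.045,"yaw":-40},{"tx":-0.075,"ty":-0.50,"tz":-0.045,"yaw":-44},{"tx":-0.083,"ty":-0.55,"tz":-0.045,"yaw":-48},{"tx":-0.09,"ty":-0.60,"tz":-0.046,"yaw":-53},{"tx":-0.0957,"ty":-0.6407,"tz":-0.046,"yaw":-56.4},{"tx":-0.0957,"ty":-0.6407,"tz":-0.006,"yaw":-56.4},{"tx":-0.0957,"ty":-0.6407,"tz":0.04,"yaw":-56.4},{"tx":-0.0957,"ty":-0.6407,"tz":0.04,"yaw":-56.4},{"tx":-0.0957,"ty":-0.6407,"tz":0.04,"yaw":-56.4}]' && python3 - <<'E'
from h import *
o=get_obs();im=snapshot("wrist");s=snapshot("scene");t=snapshot("top");np.save("w7.npy",np.r_[o["ee_pos"],o["orientation"]])
for n,i in(("w7",im),("s7",s),("t7",t)):cv2.imwrite(f"pics/{n}.png",i)
print(o["orientation"],o["q"])
can=np.zeros((600,800,3),np.uint8)
can[:450,:500]=cv2.resize(im[90:315,130:380],(500,450),interpolation=2)
can[:360,500:]=cv2.resize(s[125:197,285:345],(300,360),interpolation=2)
can[360:,500:]=cv2.resize(t[185:245,165:225],(300,240)[:2],interpolation=2)
cv2.imwrite("pics/c7.png",can)
P=o["ee_pos"];print(proj(cam("scene"),P))
E
```

```text
time_s: 15.35
ee_pos: [0.4752, 0.4108, 0.1942]
orientation: [3.109, -0.016, 0.911]
force: [-0.2, 0.1, -1.5]
width: 0.262
[ 3.1089 -0.0164  0.9106] [ 0.5972  0.4136  0.0731  1.2047 -0.0261  2.8281]
[306.7054 134.689 ]
```

View pics/c7.png

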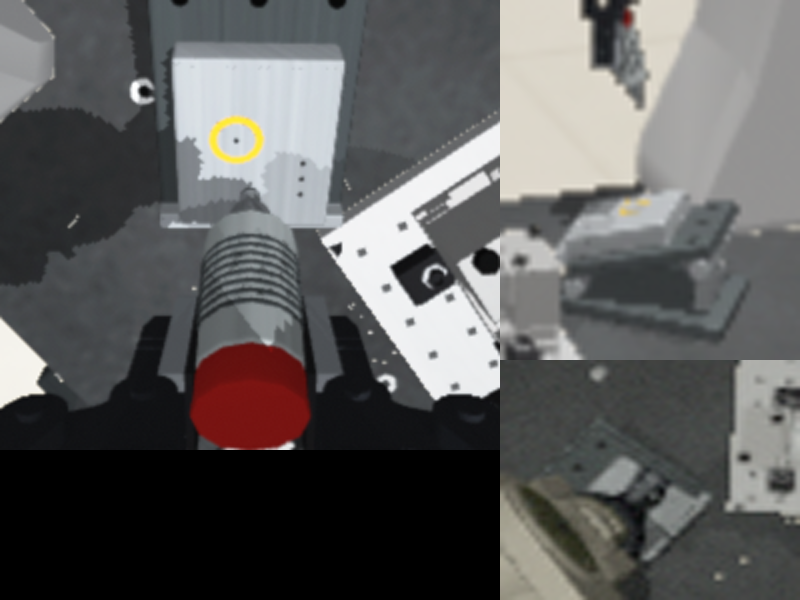

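The yellow ring is at crop (236,140), and the probe tip is below it at (250,192). The block edges run nearly along the tool axes, so the yaw is about right. Next I compute the yaw error, the tilt from both the wrist and scene views, and the tip-to-ring offset.

```bash
python3 - <<'E'
from h import *
s=np.load("w7.npy");o=dict(ee_pos=s[:3],orientation=s[3:]);cw=cam("wrist",o);im=cv2.imread("pics/w7.png");sc=cv2.imread("pics/s7.png")
hsv=cv2.cvtColor(im,cv2.COLOR_BGR2HSV)
m=cv2.inRange(hsv,(20,100,120),(35,255,255));m[:140]=0;m[180:]=0;m[:,:225]=0;m[:,270:]=0
ys,xs=np.nonzero(m);e=cv2.fitEllipse(cv2.convexHull(np.c_[xs,ys].astype(np.int32)));print("ring",e,xs.min(),xs.max(),ys.min(),ys.max())
ring=onz(cw,*e[0],.07);print("ring xyz",ring)
# block edge directions
f=lambda x,y,z:onz(cw,130+x/2,90+y/2,z)
for a,b,z in(((173,48),(343,46),.082),((173,58),(345,59),.082),((162,222),(342,228),.025)):
    d=f(*a,z)-f(*b,z);print("edge len",np.linalg.norm(d),"block yaw",np.arctan2(-d[0],d[1]))
m=cv2.inRange(hsv,(0,150,60),(8,255,255));_,_,st,ce=cv2.connectedComponentsWithStats(m);i=1+st[1:,4].argmax();print(st[i],ce[i])
hs=cv2.cvtColor(sc,cv2.COLOR_BGR2HSV);m=cv2.inRange(hs,(0,120,50),(8,255,255));m[:120]=0;m[140:]=0;m[:,:300]=0;m[:,325:]=0
ys,xs=np.nonzero(m);print("scene red",xs.mean(),ys.mean(),xs.min(),xs.max(),ys.min(),ys.max())
g=cv2.cvtColor(sc,6);print(g[130:149,305:320])
S=cam("scene")
for a in(12,16,20,22,24):
    t,ax,Rm=tip(o,a,14,.4);cap=t+ax*.071
    print(a,"cap",proj(S,cap),"tip",proj(S,t),"wrist tip",proj(cw,t),"world tilt",np.degrees(np.arccos(ax[2])),"az",np.arctan2(-ax[1],-ax[0]))
E
```

```text
ring ((247.7653350830078, 159.40672302246094), (23.170759201049805, 26.6575870513916), 89.88500213623047) 235 261 148 171
ring xyz [0.4895 0.4316 0.07  ]
edge len 0.06322639711068721 block yaw 0.9184050481436524
edge len 0.06431058098277624 block yaw 0.9007099769786981
edge len 0.08977340584967076 block yaw 0.862166839111519
[ 225  262   60   53 2613] [254.7111 288.4581]
scene red 310.0 128.0 310 310 127 129
[[ 32  32  40  82  98  96 147 204 214 214 214 214 214 214 215]
 [ 33  43  42  84 105 116 146 148 208 214 214 214 214 214 214]
 [ 31  33  42  87  96 121 145 149 206 212 211 211 211 210 210]
 [ 32  31  53 114  97 137 108 146 203 209 209 210 211 212 213]
 [ 33  32  55 119 100 127 116 144 202 213 214 214 214 214 214]
 [ 44  32  54 119  99 109 107 119 150 209 215 214 214 214 214]
 [ 34  31  55 120 109 101 138 122 156 210 215 214 215 214 211]
 [ 47  44  68 118  98 100 130 102 150 209 214 215 215 214 202]
 [125 116  99 101  83 117 116 119 143 205 214 214 214 211 185]
 [208 202 133  97 100 122 113 145 155 159 209 214 213 201 173]
 [214 214 202 121 112 137 144 153 154 146 208 214 211 185 
[... 471 characters left out ...]
 215 214 213 200 171 163 163 164 165]]
12 cap [306.6568 130.7711] tip [309.4774 149.2119] wrist tip [254.7068 198.8586] world tilt 13.070199841071469 az 0.768625121864625
16 cap [306.5276 130.7853] tip [310.6441 149.1042] wrist tip [254.6997 192.6905] world tilt 17.037771090489468 az 0.8030778318445373
20 cap [306.4004 130.8085] tip [311.7956 148.9168] wrist tip [254.6929 186.6545] world tilt 21.017357761538694 az 0.8247991550989143
22 cap [306.3378 130.8234] tip [312.3639 148.7935] wrist tip [254.6896 183.6895] world tilt 23.00970801518948 az 0.8329445272205704
24 cap [306.2759 130.8405] tip [312.9264 148.6505] wrist tip [254.6865 180.762 ] world tilt 25.00321883223647 az 0.8398561617308431
```

The scene silhouette slope gives about 18° in the image, which means about 22.6° of lean. That agrees with the wrist fit (about 22.8° at azimuth 0.83), and the block wants 20° at 0.905. So it is 2.8° over and 1.6° sideways. I'll turn the yaw by 4° and nudge the tip lightly against the block's fixed lower end face to take out the excess tilt.

```bash
python3 - <<'E'
from h import *
s=np.load("w7.npy");o=dict(ee_pos=s[:3],orientation=s[3:]);cw=cam("wrist",o)
edge=onz(cw,130+125,90+111,.056);ring=np.array([.4895,.4316,.07]);u=np.array([np.cos(.905),np.sin(.905)])
print("edge",edge,"dist ring->edge along slope-horizontal",(ring-edge)[:2]@u,"lateral",(ring-edge)[:2]@[-u[1],u[0]])
im=cv2.imread("pics/w7.png");g=cv2.cvtColor(im,6);print(list(enumerate(g[175:215,225].tolist(),175)));print(list(enumerate(g[175:215,285].tolist(),175)))
o=get_obs()
for of in(6,14):
    t,ax,Rm=tip(o,21.8,of,.4);print("tip",of,t,(t-ring)[:2]@u,(t-ring)[:2]@[-u[1],u[0]])
print(Rm)
E
```

```text
edge [0.4696 0.3958 0.056 ] dist ring->edge along slope-horizontal 0.040429056210351026 lateral 0.006504737576214083
[(175, 132), (176, 133), (177, 132), (178, 133), (179, 133), (180, 133), (181, 132), (182, 132), (183, 132), (184, 132), (185, 132), (186, 133), (187, 132), (188, 132), (189, 131), (190, 132), (191, 131), (192, 128), (193, 118), (194, 103), (195, 101), (196, 100), (197, 101), (198, 101), (199, 102), (200, 106), (201, 132), (202, 173), (203, 174), (204, 101), (205, 86), (206, 85), (207, 85), (208, 83), (209, 82), (210, 81), (211, 82), (212, 82), (213, 83), (214, 85)]
[(175, 188), (176, 188), (177, 189), (178, 189), (179, 188), (180, 188), (181, 188), (182, 188), (183, 189), (184, 189), (185, 189), (186, 188), (187, 188), (188, 189), (189, 188), (190, 187), (191, 188), (192, 188), (193, 188), (194, 188), (195, 188), (196, 189), (197, 188), (198, 189), (199, 188), (200, 188), (201, 184), (202, 170), (203, 166), (204, 95), (205, 77), (206, 76), (207, 75), (208, 75), (209, 74), (210, 73), (211, 73), (212, 73), (213, 74), (214, 75)]
tip 6 [0.491  0.428  0.1526] -0.0018823114118988482 -0.003429513575315337
tip 14 [0.4931 0.4303 0.1452] 0.0012411355841524193 -0.0036650575757105125
[[ 0.6132  0.789   0.0394]
 [ 0.7897 -0.6135 -0.0047]
 [ 0.0204  0.034  -0.9992]]
```

```bash
python3 -m creep '[{"tx":-0.027,"ty":0,"tz":0,"yaw":-2},{"tx":-0.054,"ty":0,"tz":0,"yaw":-4},{"tx":-0.054,"ty":0,"tz":0.03,"yaw":-4},{"tx":-0.054,"ty":0,"tz":0.07,"yaw":-4},{"tx":-0.054,"ty":0,"tz":0.105,"yaw":-4},{"tx":-0.054,"ty":0,"tz":0.105,"yaw":-4}]' && python3 -m creep '[{"tx":0.003,"ty":0,"tz":0,"yaw":0},{"tx":0.006,"ty":0,"tz":0,"yaw":0},{"tx":0.008,"ty":0,"tz":0,"yaw":0},{"tx":0.008,"ty":0,"tz":0,"yaw":0}]' && python3 -m creep '[{"tx":0.002,"ty":0,"tz":0,"yaw":0},{"tx":0.003,"ty":0,"tz":0,"yaw":0}]'
```

```text
time_s: 16.25
ee_pos: [0.4463, 0.3674, 0.089]
orientation: [3.108, -0.015, 0.98]
force: [-0.3, -0.1, -2.5]
width: 0.26
time_s: 16.75
ee_pos: [0.4515, 0.3745, 0.09]
orientation: [3.107, -0.017, 0.98]
force: [1.1, -0.1, 0.4]
width: 0.254
time_s: 17.0
ee_pos: [0.4522, 0.3759, 0.0896]
orientation: [3.107, -0.013, 0.98]
force: [-1.9, -5.7, 2.2]
width: 0.254
```

```bash
python3 -m creep '[{"tx":0.0015,"ty":0,"tz":0,"yaw":0},{"tx":0.003,"ty":0,"tz":0,"yaw":0},{"tx":0.003,"ty":0,"tz":0,"yaw":0}]' && python3 - <<'E'
from h import *
o=get_obs();im=snapshot("wrist");cv2.imwrite("pics/w8.png",im)
print(o["orientation"],list(enumerate(im[178:200,252:257].mean((1,2)).astype(int).tolist(),178)))
E
```

```text
time_s: 17.38
ee_pos: [0.4535, 0.3778, 0.0903]
orientation: [3.106, -0.012, 0.98]
force: [-3.2, -4.8, 6.8]
width: 0.257
[ 3.1064 -0.0122  0.9796] [(178, 212), (179, 213), (180, 212), (181, 212), (182, 213), (183, 212), (184, 213), (185, 213), (186, 213), (187, 212), (188, 213), (189, 213), (190, 212), (191, 204), (192, 171), (193, 118), (194, 83), (195, 78), (196, 79), (197, 87), (198, 113), (199, 138)]
```

```bash
python3 -m creep '[{"tx":-0.005,"ty":0,"tz":0,"yaw":0},{"tx":-0.010,"ty":0,"tz":-0.01,"yaw":0},{"tx":-0.010,"ty":0,"tz":-0.05,"yaw":0},{"tx":0.02,"ty":0,"tz":-0.065,"yaw":0},{"tx":0.02,"ty":0,"tz":-0.065,"yaw":0},{"tx":0.02,"ty":0,"tz":-0.065,"yaw":0}]' && python3 - <<'E'
from h import *
o=get_obs();im=snapshot("wrist");s=snapshot("scene");cv2.imwrite("pics/w9.png",im);cv2.imwrite("pics/s9.png",s);np.save("w9.npy",np.r_[o["ee_pos"],o["orientation"]])
hsv=cv2.cvtColor(im,cv2.COLOR_BGR2HSV);m=cv2.inRange(hsv,(0,150,60),(8,255,255));_,_,st,ce=cv2.connectedComponentsWithStats(m);i=1+st[1:,4].argmax();print(st[i],ce[i])
print(o["orientation"],list(enumerate(im[178:204,252:257].mean((1,2)).astype(int).tolist(),178)),im[255:266,252:257].mean((1,2)).astype(int).tolist())
E
```

```text
time_s: 18.18
ee_pos: [0.4616, 0.3946, 0.155]
orientation: [3.107, -0.011, 0.98]
force: [0.5, -0.2, -2.1]
width: 0.254
[ 225  261   60   55 2670] [254.7296 288.7543]
[ 3.1069 -0.011   0.9798] [(178, 211), (179, 211), (180, 211), (181, 209), (182, 204), (183, 204), (184, 189), (185, 151), (186, 115), (187, 96), (188, 74), (189, 85), (190, 90), (191, 88), (192, 83), (193, 77), (194, 75), (195, 76), (196, 79), (197, 97), (198, 130), (199, 140), (200, 140), (201, 141), (202, 141), (203, 141)] [97, 97, 99, 106, 115, 104, 60, 43, 43, 43, 43]
```

```bash
python3 - <<'E'
from h import *
s=np.load("w9.npy");o=dict(ee_pos=s[:3],orientation=s[3:]);obs=np.array([315.8,261,197.7,187.4,59.2])
n=R.from_euler("z",.905).as_matrix()@np.array([-np.sin(np.radians(20)),0,np.cos(np.radians(20))])
for use in([0,1,2,3,4],[0,1,3],[0,1,2,3],[0,2,3,4]):
    r=least_squares(lambda p:(feats(o,p[0],p[1]/100,p[2]/100)-obs)[use],[.3,.6,0])
    a=np.degrees(r.x[0]);t,ax,Rm=tip(o,a,r.x[1]*10,r.x[2]*10)
    print(use,"in-hand %.1f offs %.1f dx %.1f"%(a,r.x[1]*10,r.x[2]*10),"tilt %.1f az %.3f err %.1f"%(np.degrees(np.arccos(ax[2])),np.arctan2(-ax[1],-ax[0]),np.degrees(np.arccos(ax@n))),t)
g=cv2.cvtColor(cv2.imread("pics/s9.png"),6)
S=cam("scene")
for of in(6,14):
  t,ax,Rm=tip(o,a,of,.4);p,q=proj(S,t),proj(S,t+ax*.071);print(of,p,q,"slope",np.degrees(np.arctan2(p[0]-q[0],p[1]-q[1])))
x0,y0=int(p[0])-7,int(p[1])-20;print(x0,y0);print(g[y0:y0+23,x0:x0+17])
E
```

```text
[0, 1, 2, 3, 4] in-hand 19.1 offs 13.5 dx 0.4 tilt 19.9 az 0.883 err 0.4 [0.4753 0.4116 0.1033]
[0, 1, 3] in-hand 19.3 offs 14.0 dx -0.1 tilt 20.1 az 0.884 err 0.4 [0.4752 0.4116 0.1029]
[0, 1, 2, 3] in-hand 19.3 offs 14.1 dx -0.1 tilt 20.1 az 0.884 err 0.4 [0.4752 0.4115 0.1028]
[0, 2, 3, 4] in-hand 18.9 offs 13.3 dx 0.7 tilt 19.6 az 0.882 err 0.6 [0.4752 0.4116 0.1034]
6 [304.7497 155.5634] [299.6485 137.8787] slope 16.0902351460931
14 [305.3151 157.5234] [300.2309 139.8978] slope 16.090235146092976
298 137
[[ 32  34  33  32  40  58 110 207 214 215 215 215 215 215 215 214 215]
 [ 34  31  30  31  41  46 110 207 214 215 215 215 215 214 215 215 215]
 [ 40  30  30  40  78  72 118 202 214 214 215 215 215 214 214 215 215]
 [ 46  31  31  46  98 107 113 144 209 215 215 215 215 215 215 215 215]
 [ 47  33  33  48 100 109 114 148 209 215 215 215 215 215 215 215 215]
 [ 45  33  35  56 100 105  96 122 203 214 215 215 216 216 215 215 215]
 [ 46  35  34  57  98  90 116  89 135 209 215 215 215 216 216 216 215]
 [ 42  34  35  61 110  87 110 105 114 208 215 215 215 215 215 215 215]
 [ 46  45  36  63
[... 348 characters left out ...]
207 137 133 136 141 148 138 202 213 214 214 214 212 198 169]
 [210 211 212 207 202 134 109 110 129 208 214 214 213 213 211 180 163]
 [211 210 211 213 209 136  99  99 132 207 214 214 214 214 209 171 161]
 [214 211 210 211 212 203 141 101 120 207 214 215 215 213 199 166 160]
 [215 213 211 210 212 212 203 126 118 208 214 215 214 212 188 162 159]
 [216 215 214 212 211 212 209 144 142 209 215 215 215 212 184 158 159]
 [216 215 215 214 212 211 212 207 207 214 215 215 215 211 171 152 155]
 [215 215 215 214 213 210 210 212 213 214 215 215 215 211 168 146 150]
 [215 215 215 215 214 212 210 210 211 213 214 214 215 211 165 141 145]
 [214 215 215 215 215 213 211 209 210 212 213 214 214 210 165 138 139]]
```

The tilt is now within about 0.5° of the face normal. The scene view agrees on the slope and puts the tip about 5 mm higher than the wrist fit does, so I'll find contact by feel. I'm moving to about 15 mm off the ring along the normal.

```bash
python3 - <<'E'
from h import *
o=get_obs();Rm=R.from_euler("xyz",o["orientation"]).as_matrix();print(Rm.T@[.0119,.0171,-.023]);
n=R.from_euler("z",.905).as_matrix()@np.array([-np.sin(np.radians(20)),0,np.cos(np.radians(20))]);print("n in tool",Rm.T@n, "uphill,left",Rm.T@R.from_euler("z",.905).as_matrix()@np.array([[.94,0],[0,1],[.342,0]]))
E
```

```text
[ 0.0206 -0.0004  0.0232]
n in tool [-0.3317  0.0069 -0.9434] uphill,left [[ 0.9408  0.0743]
 [ 0.0812 -0.9967]
 [-0.33   -0.0334]]
```

```bash
python3 -m creep '[{"tx":0.0206,"ty":0,"tz":0,"yaw":0},{"tx":0.0206,"ty":0,"tz":0.012,"yaw":0},{"tx":0.0206,"ty":0,"tz":0.0232,"yaw":0},{"tx":0.0206,"ty":0,"tz":0.0232,"yaw":0}]' && python3 - <<'E'
from h import *
o=get_obs();im=snapshot("wrist");s=snapshot("scene");cv2.imwrite("pics/w10.png",im);cv2.imwrite("pics/s10.png",s);np.save("w10.npy",np.r_[o["ee_pos"],o["orientation"]])
can=np.zeros((600,800,3),np.uint8);can[:,:500]=cv2.resize(im[120:240,205:305],(500,600),interpolation=2);can[:480,500:]=cv2.resize(s[130:178,290:320],(300,480),interpolation=2)
cv2.imwrite("pics/c10.png",can)
E
```

```text
time_s: 18.77
ee_pos: [0.472, 0.4096, 0.1293]
orientation: [3.109, -0.006, 0.979]
force: [0.3, 0.5, -0.8]
width: 0.259
```

View pics/c10.png

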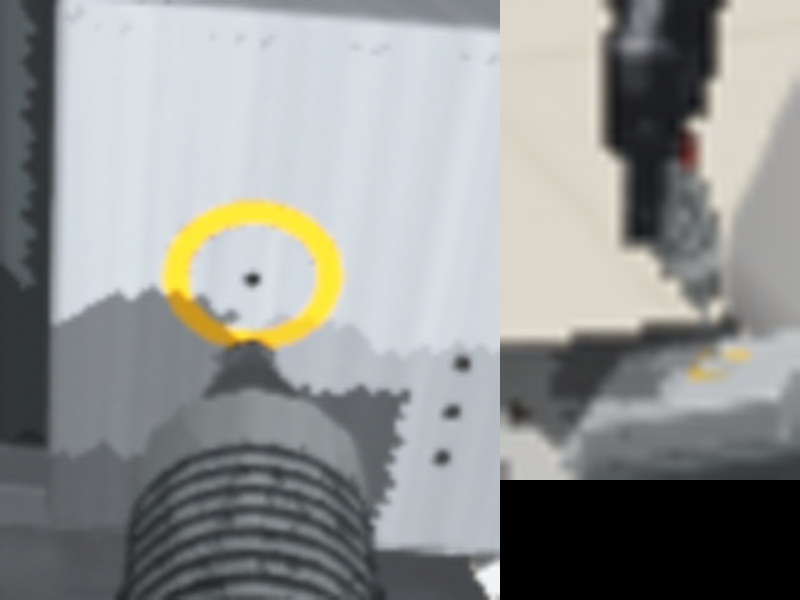

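The tip is at wrist px (255.4,189) and the ring centre at (255.4,175.6). The scene view shows the tip about 20 mm above the face.

```bash
python3 - <<'E'
from h import *
s=np.load("w10.npy");o=dict(ee_pos=s[:3],orientation=s[3:]);cw=cam("wrist",o);S=cam("scene")
Rz=R.from_euler("z",.905).as_matrix();n=Rz@np.array([-np.sin(np.radians(20)),0,np.cos(np.radians(20))]);u=Rz@[.94,0,.342]
ring=onz(cw,255.4,175.6,.07);print("ring",ring,proj(S,ring))
for h in(.01,.015,.02,.025):print(h,proj(cw,ring+n*h),proj(cw,ring+n*h+.002*u),"scene",proj(S,ring+n*h)-proj(S,ring))
for of in(6,10,14):
    t=tip(o,19.2,of,.2)[0];print(of,t,"height",(t-ring)@n,"up",(t-ring)@u,"left",(t-ring)@Rz[:,1],proj(cw,t))
E
```

```text
ring [0.4892 0.4311 0.07  ] [311.0421 166.3631]
0.01 [255.5419 185.27  ] [255.8194 182.5318] scene [-0.7148 -2.4079]
0.015 [255.6175 190.4168] [255.9015 187.6535] scene [-1.0733 -3.6156]
0.02 [255.6963 195.7898] [255.9871 193.0017] scene [-1.4325 -4.8259]
0.025 [255.7787 201.4041] [256.0767 198.5919] scene [-1.7926 -6.0386]
6 [0.4837 0.4244 0.0846] height 0.016662296113884617 up -0.003133035366844266 left 0.0002460954432720399 [254.7796 196.4156]
10 [0.4846 0.4255 0.0808] height 0.012662456587781529 up -0.003159125973823057 left 0.00022206827491375985 [254.7703 192.2303]
14 [0.4854 0.4265 0.0771] height 0.008662617061678455 up -0.003185216580801879 left 0.0001980411065555236 [254.7612 188.1845]
```

```bash
cat > look.py <<'E'
from h import *
import sys
o=get_obs();im=snapshot("wrist");s=snapshot("scene");k=sys.argv[1];cv2.imwrite(f"pics/w{k}.png",im);cv2.imwrite(f"pics/s{k}.png",s);np.save(f"w{k}.npy",np.r_[o["ee_pos"],o["orientation"]])
hsv=cv2.cvtColor(im,cv2.COLOR_BGR2HSV);m=cv2.inRange(hsv,(20,90,90),(35,255,255));m[:,:210]=0;m[:,300:]=0;m[:120]=0;m[240:]=0
ys,xs=np.nonzero(m);print("ring box",xs.min(),xs.max(),ys.min(),ys.max(),len(xs))
g=cv2.cvtColor(im,6);print("col",list(enumerate(g[165:205,254:257].mean(1).astype(int).tolist(),165)))
print("F",o["force"])
g=cv2.cvtColor(s,6);print(g[156:172,304:318])
E
python3 -m creep '[{"tx":0.001,"ty":0,"tz":0.0028,"yaw":0},{"tx":0.002,"ty":0,"tz":0.0057,"yaw":0},{"tx":0.002,"ty":0,"tz":0.0057,"yaw":0}]' && python3 look.py 11
```

```text
time_s: 19.25
ee_pos: [0.4743, 0.412, 0.1252]
orientation: [3.108, -0.009, 0.979]
force: [-0.8, -0.1, -1.0]
width: 0.26
ring box 236 272 167 195 380
col [(165, 216), (166, 218), (167, 224), (168, 222), (169, 220), (170, 221), (171, 223), (172, 212), (173, 215), (174, 216), (175, 216), (176, 216), (177, 216), (178, 216), (179, 216), (180, 215), (181, 196), (182, 118), (183, 102), (184, 160), (185, 203), (186, 196), (187, 163), (188, 86), (189, 95), (190, 94), (191, 88), (192, 84), (193, 77), (194, 76), (195, 76), (196, 80), (197, 102), (198, 138), (199, 143), (200, 143), (201, 143), (202, 143), (203, 144), (204, 143)]
F [-0.7812 -0.1141 -0.9612]
[[112 115 123 102 106 114 140 113 121 146 155 160 162 163]
 [202 204 200 134 132 140 148 149 148 145 150 156 161 163]
 [210 209 206 149 133 140 145 156 154 141 145 151 157 162]
 [212 209 209 201 147 118 110 118 149 137 139 146 152 158]
 [214 212 209 209 201 126  98 109 157 134 134 140 147 153]
 [210 208 206 203 199 122  97  95  89 117 128 136 142 149]
 [134 110 110 111 108  80  94  92  64  79 127 131 138 147]
 [ 68  57  58  62  62  66  84 104  97 109 161 142 147 169]
 [ 63  63  68  83  86  96 102 127 177 186 190 188 189 191]
 [ 93  95 106 125 126 128 133 143 165 193 196 194 192 192]
 [107 107 111 127 124 127 133 179 178 184 191 191 192 192]
 [108 108 109 126 165 176 168 178 182 189 192 192 192 192]
 [108 108 117 163 176 188 189 190 190 191 191 192 192 191]
 [120 120 128 171 187 191 192 191 191 189 188 189 190 193]
 [168 168 168 174 188 189 191 188 181 165 149 140 135 141]
 [173 171 164 154 146 136 135 135 133 128 124 121 121 122]]
```

```bash
python3 -m creep '[{"tx":0.0005,"ty":0,"tz":0.0014,"yaw":0},{"tx":0.001,"ty":0,"tz":0.0028,"yaw":0},{"tx":0.001,"ty":0,"tz":0.0028,"yaw":0}]' && python3 look.py 12 | head -3
```

```text
time_s: 19.73
ee_pos: [0.4749, 0.4128, 0.1224]
orientation: [3.108, -0.008, 0.979]
force: [0.4, 1.0, -2.1]
width: 0.257
ring box 236 272 170 197 370
col [(165, 216), (166, 215), (167, 216), (168, 216), (169, 216), (170, 215), (171, 220), (172, 220), (173, 221), (174, 223), (175, 209), (176, 214), (177, 216), (178, 215), (179, 216), (180, 216), (181, 216), (182, 215), (183, 210), (184, 177), (185, 103), (186, 79), (187, 86), (188, 77), (189, 105), (190, 106), (191, 95), (192, 83), (193, 76), (194, 76), (195, 76), (196, 79), (197, 101), (198, 138), (199, 143), (200, 143), (201, 143), (202, 143), (203, 144), (204, 142)]
F [ 0.363   1.0429 -2.0683]
```

```bash
python3 -m creep '[{"tx":-0.001,"ty":0,"tz":0.0018,"yaw":0},{"tx":-0.001,"ty":0,"tz":0.0036,"yaw":0},{"tx":-0.001,"ty":0,"tz":0.0036,"yaw":0}]' && python3 look.py 13
```

```text
time_s: 20.2
ee_pos: [0.4744, 0.4118, 0.1187]
orientation: [3.108, -0.008, 0.979]
force: [0.0, -0.1, -1.5]
width: 0.262
ring box 236 273 170 197 386
col [(165, 215), (166, 216), (167, 216), (168, 216), (169, 221), (170, 218), (171, 220), (172, 220), (173, 220), (174, 223), (175, 218), (176, 216), (177, 216), (178, 216), (179, 216), (180, 215), (181, 216), (182, 215), (183, 208), (184, 172), (185, 106), (186, 88), (187, 98), (188, 79), (189, 108), (190, 104), (191, 92), (192, 82), (193, 75), (194, 75), (195, 76), (196, 79), (197, 101), (198, 138), (199, 143), (200, 143), (201, 143), (202, 143), (203, 143), (204, 144)]
F [ 0.0287 -0.1358 -1.5343]
[[ 44  42  59 101  91 109 130 126 154 150 155 160 162 163]
 [116 111  82 101 103 110 120 144 116 141 150 156 161 163]
 [202 196 119  99 110 110 131 149 123 137 145 151 157 162]
 [211 204 132 113 133 140 145 147 132 133 139 146 152 157]
 [214 211 198 147 134 144 138 129 156 134 134 141 147 153]
 [210 208 205 191 116 106 106 104  91 116 128 135 142 148]
 [134 110 110 107  80  92  98 103  67  80 127 131 138 147]
 [ 68  57  57  60  64  82  97 100  96 109 161 143 147 169]
 [ 63  63  68  82  86  98 105 137 178 186 191 188 189 191]
 [ 93  96 106 125 126 125 111 125 164 192 196 193 192 192]
 [108 108 112 127 124 126 131 177 178 183 191 191 191 192]
 [108 108 110 127 165 176 168 178 183 189 192 192 192 192]
 [108 108 117 163 176 188 189 190 190 191 191 192 193 191]
 [120 119 128 171 187 190 192 191 191 189 188 189 190 193]
 [168 168 168 173 188 189 191 188 181 165 150 140 135 140]
 [173 171 164 151 146 136 135 135 134 128 124 122 121 122]]
```

```bash
python3 -m creep '[{"tx":-0.0005,"ty":0,"tz":0.0015,"yaw":0},{"tx":-0.0005,"ty":0,"tz":0.003,"yaw":0},{"tx":-0.0005,"ty":0,"tz":0.003,"yaw":0}]' && python3 look.py 14|head -3; python3 -m creep '[{"tx":0.0005,"ty":0,"tz":0.0014,"yaw":0},{"tx":0.0005,"ty":0,"tz":0.0014,"yaw":0}]' && python3 look.py 15
```

```text
time_s: 20.68
ee_pos: [0.4742, 0.4114, 0.1157]
orientation: [3.108, -0.008, 0.979]
force: [0.0, -0.0, -1.6]
width: 0.257
ring box 235 273 170 198 393
col [(165, 215), (166, 216), (167, 216), (168, 216), (169, 216), (170, 217), (171, 221), (172, 221), (173, 221), (174, 221), (175, 212), (176, 215), (177, 216), (178, 216), (179, 216), (180, 216), (181, 216), (182, 216), (183, 215), (184, 203), (185, 151), (186, 87), (187, 72), (188, 73), (189, 97), (190, 95), (191, 84), (192, 80), (193, 76), (194, 75), (195, 76), (196, 80), (197, 101), (198, 138), (199, 143), (200, 143), (201, 143), (202, 143), (203, 144), (204, 144)]
F [ 0.0448 -0.0174 -1.6376]
time_s: 21.02
ee_pos: [0.4747, 0.4119, 0.1146]
orientation: [3.108, -0.009, 0.979]
force: [-0.7, -0.2, -0.5]
width: 0.261
ring box 235 273 172 199 382
col [(165, 216), (166, 215), (167, 215), (168, 215), (169, 215), (170, 216), (171, 217), (172, 214), (173, 220), (174, 220), (175, 221), (176, 224), (177, 212), (178, 215), (179, 216), (180, 216), (181, 216), (182, 216), (183, 216), (184, 216), (185, 215), (186, 199), (187, 131), (188, 91), (189,
[... 451 characters left out ...]
1 132 113 134 142 146 147 120 127 135 141 146 153]
 [210 207 194 131 132 144 140 126  81 115 128 135 142 149]
 [134 110 106  79  97 107 106 100  65  79 126 131 137 147]
 [ 68  57  58  60  78  94  98  97  96 109 161 143 147 168]
 [ 63  63  68  83  88 104 101 120 177 186 190 188 189 191]
 [ 93  96 107 125 126 125 107 127 164 193 196 193 192 192]
 [108 107 111 127 124 125 115 140 174 183 191 192 191 192]
 [108 108 109 127 165 176 167 173 182 189 191 192 192 192]
 [108 108 117 163 175 188 189 190 190 191 192 192 192 191]
 [119 120 128 169 177 189 192 191 191 189 188 189 190 193]
 [168 168 168 173 186 189 191 188 181 165 150 140 135 140]
 [173 171 165 151 146 136 134 135 134 128 124 122 121 122]]
```

```bash
python3 -m creep '[{"tx":0.0003,"ty":0,"tz":0.001,"yaw":0},{"tx":0.0005,"ty":0,"tz":0.0019,"yaw":0},{"tx":0.0005,"ty":0,"tz":0.0019,"yaw":0}]' && python3 look.py 16|head -3;  python3 -m creep '[{"tx":0.0003,"ty":0,"tz":0.001,"yaw":0},{"tx":0.0005,"ty":0,"tz":0.0019,"yaw":0},{"tx":0.0005,"ty":0,"tz":0.0019,"yaw":0}]' && python3 look.py 17|head -3
```

```text
time_s: 21.5
ee_pos: [0.4751, 0.4123, 0.1128]
orientation: [3.108, -0.009, 0.979]
force: [-0.8, -0.4, -0.0]
width: 0.259
ring box 235 273 174 200 376
col [(165, 216), (166, 215), (167, 215), (168, 216), (169, 215), (170, 216), (171, 216), (172, 216), (173, 221), (174, 218), (175, 220), (176, 220), (177, 219), (178, 219), (179, 215), (180, 216), (181, 216), (182, 216), (183, 216), (184, 216), (185, 216), (186, 216), (187, 215), (188, 197), (189, 120), (190, 69), (191, 74), (192, 83), (193, 79), (194, 79), (195, 80), (196, 82), (197, 102), (198, 138), (199, 143), (200, 143), (201, 143), (202, 144), (203, 144), (204, 144)]
F [-0.7766 -0.4117 -0.0025]
time_s: 21.98
ee_pos: [0.4755, 0.4127, 0.1109]
orientation: [3.108, -0.009, 0.979]
force: [-0.6, -1.4, 1.7]
width: 0.256
ring box 235 273 176 201 368
col [(165, 215), (166, 215), (167, 216), (168, 215), (169, 216), (170, 216), (171, 216), (172, 215), (173, 216), (174, 216), (175, 220), (176, 218), (177, 220), (178, 220), (179, 220), (180, 220), (181, 217), (182, 216), (183, 216), (184, 216), (185, 216), (186, 216), (187, 215), (188, 201), (189, 148), (190, 115), (191, 57), (192, 48), (193, 66), (194, 74), (195, 76), (196, 80), (197, 101), (198, 138), (199, 143), (200, 143), (201, 144), (202, 143), (203, 144), (204, 144)]
F [-0.6384 -1.3642  1.7081]
```

Contact came at about z=0.1146. The force along the normal has since risen by about 3.3 N and the travel since then is about 4 mm. I'll average the force and check the last picture.

```bash
python3 - <<'E'
from h import *
Rz=R.from_euler("z",.905).as_matrix();n=Rz@np.array([-np.sin(np.radians(20)),0,np.cos(np.radians(20))])
F=[]
for i in range(12):
    im=snapshot("wrist");o=get_obs();F.append(o["force"])
F=np.array(F);print(F.mean(0),F.std(0),"n",(F@n).mean(),(F@n).std(),"baseline approx -1.3",o["ee_pos"],o["orientation"],o["time_s"])
cv2.imwrite("pics/w18.png",im);s=snapshot("scene")
can=np.zeros((600,800,3),np.uint8);can[:,:500]=cv2.resize(im[130:250,205:305],(500,600),interpolation=2);can[:480,500:]=cv2.resize(s[130:178,290:320],(300,480),interpolation=2)
cv2.imwrite("pics/c18.png",can)
E
```

```text
[-0.6435 -0.4956  1.7905] [0.4264 0.6571 0.5038] n 1.9517790526176555 0.4636147905956799 baseline approx -1.3 [0.4754 0.4127 0.1109] [ 3.1077 -0.0089  0.9793] 22.675
```

View pics/c18.png

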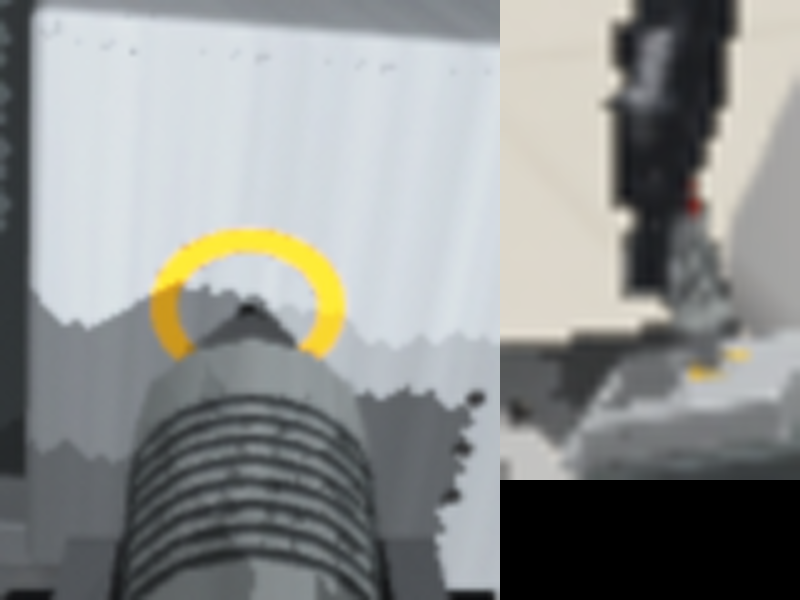

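The tip sits at the ring's centre, crop (250,305) against about (250,307), square to the face. The spring force is about 3.3 N, which is about half travel. Quick check of the drawer against the picture taken at its stop, then I hand in.

```bash
python3 - <<'E'
from h import *
t=snapshot("top");a=cv2.imread("pics/top1.png");cw=cam("top")
# handle row profile in column left of gripper, before/after
for n,i in(("stop",a),("now",t)):
    g=cv2.cvtColor(i,6).astype(int);print(n,g[205:250,352].tolist())
print("expected drawer front row",proj(cw,np.array([.497,-.279,.112])))
h=cv2.cvtColor(t,cv2.COLOR_BGR2HSV);m=cv2.inRange(h,(105,150,100),(125,255,255));m[:195]=0;ys,xs=np.nonzero(m[:,330:420]);print("blue cap",onz(cw,xs.mean()+330,ys.mean(),.094) if len(xs) else None,len(xs))
print(get_obs()["time_s"],get_obs()["width"]);hand_in()
E
```

```text
stop [54, 38, 25, 20, 29, 48, 85, 146, 172, 160, 176, 205, 194, 138, 47, 60, 62, 59, 66, 69, 76, 73, 55, 51, 52, 51, 50, 45, 45, 39, 33, 41, 32, 42, 30, 34, 34, 36, 34, 36, 36, 39, 36, 34, 35]
now [108, 47, 35, 39, 38, 46, 84, 135, 162, 158, 170, 203, 189, 133, 42, 61, 57, 60, 62, 65, 74, 73, 75, 77, 82, 70, 63, 66, 48, 45, 55, 72, 67, 73, 71, 69, 75, 74, 72, 74, 70, 71, 73, 70, 69]
expected drawer front row [367.1623 219.5384]
blue cap [ 0.5539 -0.3289  0.094 ] 30
22.775 0.260666093304079
the job is handed in; nothing more can be done
```

I pulled the grey cabinet's drawer to its stop and took out the red probe. It is now held on the test block, with its spring tip in the yellow ring and pressed to about half travel. The job was handed in at 22.8 s with the gripper still holding the probe there.

The moves can't tilt the tool, so I leaned the probe to the 20° slope inside the jaws. I did this by levering its nose in its own socket. I then nudged the tip back a few degrees against the fixed lower end of the test block, with about 6–9 N at the wrist.

**Last checks:**
- **Drawer:** its front is in the same place in the top view as when it reached the stop (20 N on the bar).
- **Blue probe:** its cap is within 1 mm of where it was first seen in its socket.
- **Squareness:** the wrist-camera fit put the probe within about 0.5° of the face normal. The rougher scene view agreed, but I did not re-measure the angle after pressing.
- **Tip position:** near the centre of the ring in the last picture.
- **Press:** about 3.3 N along the normal and about 4–4.7 mm of travel. Force noise makes this good to roughly ±1 mm.

**What disagreed or went wrong:**
- The wrist fit put the tip about 5–8 mm lower than the scene view, so I found contact by force and camera instead.
- My first lever strokes overshot to about 24°, which the nudge corrected.
- One early move was refused and nothing moved.
- I did not separately check the flange and the ring gauge at the end; no move was planned near them.

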